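# Hold a spring-tip probe square on the mark of an inclined plane

## Task

Take the spring-tip probe out of its rest, pass its stem down through the hole of the guide bracket on the inclined plane, and hold its tip on the marked cross under the hole, square to the sloping face, pressing gently so that the spring tip is pushed in about halfway. Finish while still holding the probe there, in the gripper; do not let go, and leave the other things on the trolley where they are.

Things in the scene. Friction and masses are not known exactly. Their poses are not given: they have to be found in the camera images.
- probe: Loose hand probe, about 130 g, upright in its rest at first. Square aluminium handle 22 x 22 x 62 mm, black cap; below it a steel stem, 9 mm diameter, 55 mm long, then a brass spring tip (7 mm ball end) sticking out 14 mm unpressed. Origin: centre of the handle's lower end (shoulder); z from tip to cap: handle 0 to 62 mm, stem end -55, unpressed tip -69; x, y square to the handle's flats.
- plunger (a joint): How far the spring tip is pushed into the stem, in m: 0 fully out, 0.008 fully in (stop). The spring pushes with 0.8 N at 0, about 2.4 N at 0.004 and 4 N at 0.008.
- probe_point (a point): Foremost point of the probe's brass tip (moves with the spring tip).
- rest: Probe rest, fixed: open-fronted stand 60 x 60 mm and 85 mm high; its top plate (8 mm thick) has a 14 mm hole in the middle in which the stem hangs, the probe's shoulder resting on the plate's top. Origin: centre of the underside, z up.
- face: Fixed aluminium plate, 115 x 80 mm, the sloping face of a small inclined plane: tilted 20 degrees, rising away from the robot. Origin: the marked spot on its surface, a dark scribed cross (22 mm across) with a 10 mm ring, 45 mm above the trolley top; z points square out of the face, x up the slope, y across.
- eyelet (a point): Centre of the upper mouth of the guide hole: round, 16 mm diameter, straight over the mark, 48 mm out along the face's z axis. It is in a dark steel plate parallel to the face (face frame: x -20 to 51, y -18 to 18, z 42 to 48 mm), fixed, carried by a post at x 39 to 51 mm up the slope.
- mug: White mug, 78 mm wide, 101 mm high, bystander. Origin at the centre of its underside.
- tape_roll: Roll of black tape, 62 mm wide and 19 mm high, bystander. Origin at its underside.
- fuse_box: Small cardboard box 38 x 58 x 18 mm, bystander. Origin at its underside.
- battery: Block battery 18 x 27 x 47 mm, standing, bystander. Origin at its underside.
- brass_mass: Slotted round mass, 38 mm wide and 11 mm high, bystander. Origin at its underside.
- terminal_block: White four-way terminal strip 16 x 48 x 17 mm, bystander. Origin at its underside.
Mind the look-alikes: they are no part of the job. There is more than one size of the probe; the job needs the middle-sized.

How it is judged:
By the outcome, as a careful person would: the job done as asked, in the order asked, and still so for the second after the job is handed in, while the arm keeps its last pose, push and grip.
It also fails if it takes over 43 s, if anything falls off the work surface, if the arm or the gripper's body presses on something with over 40 N, if the wrist force passes 120 N, or if a joint passes its speed limit or range.

## Robot

A 6-joint arm with a two-finger parallel gripper is mounted at the origin on a cart in front of the work surface, level with it; the furniture and walls round the work are solid. World frame = base frame: x ahead of the robot, y to its left, z up, the work surface at z = 0. Lengths are in mm, angles in rad, forces in N, time in s.
With the tool pointing down it reaches from about 375 to 900 mm from the base axis. Payload 3.1 kg.
Tool frame: the origin (TCP) lies midway between the tips of the shut fingers; the grasp point (between the pads) lies 19 mm behind it; z points along the fingers, y is the direction in which the jaws open and shut (so a half turn about z gives the same grasp; the last joint's range is limited). The gripper opens to 87 mm and grips with 3 to 60 N. Pads are 19 mm wide; open, the fingers measure 117 mm over their backs; the gripper's body (75 mm by 190 mm) begins 51 mm behind the grasp point.
Start: joints at [-1.296, 0.527, 1.433, -0, 1.181, -0.178], TCP at [273.446, -561.982, 198.548] pointing down, gripper open.
Joint ranges: [-3.08, 3.08], [-0.75, 2.2], [0.22, 2.44], [-1.43, 4.57], [0, 2.65], [-2.85, 2.85]. Speed limits (rad/s): [2.79, 2.79, 3.14, 3.14, 3.14, 3.14].

## Interface

Orientations are given as a unit quaternion [x, y, z, w].
In Python, from plant import arm gives the robot as it stands.
- The arm moves only by the tool send_rows, never from a script. Its argument "steps" is a list of rows, each a list of 7 numbers: the opening, from 0 (shut) to 1 (fully open), then the shift along the tool's x, y, z in m, then the turn, a rotation vector about the tool's x, y, z in rad. In form: [[hand, tx, ty, tz, ax, ay, az], ...]. A call has 1 to 20 rows; each row shifts and turns the pose as measured when the row begins, along the tool's axes as they then stand; what a row does not reach is not made up. A row lasts 1/12 s, in which the tool goes at most 41.7 mm and 7.16 degrees, less where a joint would pass 70% of its speed; a pose out of reach is approached as far as the arm can. A call is refused whole if a number of a shift passes 0.0417 or a number of a turn 0.125, either way. A call with a gripper value outside its range is refused whole. The fingers move at their own pace and stop on an object; the grip force is fixed at half the most. Time passes only in rows, so rows that do not move let the fingers close. It gives the time, the measured TCP pose, the force and the opening at its end, in the units of the state.
- arm.get_state(): the state, without advancing time (a new reading comes with each control period).
- arm.capture(name): name is "scene" or "side" or "wrist"; returns a dict with "color" (480x640x3 uint8, red, green, blue), "z_map" (480x640 float32, mm along the optical axis (not along the pixel's ray), 0 where there is no reading), "intrinsics" (3x3 intrinsics, pixels), "dist_coeffs" ([k1, k2, p1, p2, k3] as OpenCV has them; the pictures are not rectified), "pose" (4x4, takes a point from camera to world coordinates). Camera axes: x right, y down, z forward; pixel columns grow to the right and rows downward; lengths in mm; the calibration is good to about 2 mm. A picture is of the moment at which its call begins.
- arm.hand_in(): hands the job in, once; it reports no verdict.
The state is a dict: "clock": time; "joint_pos": joint angles; "qd": joint speeds; "joint_torque": joint torques, N m; "ee_pos": TCP position; "ee_rot": TCP orientation; "wrist_force": force on the tool from outside, world axes, zero at the start; "ft_torque": the same for the moment, N m; "grip_width": finger opening in mm.
Only numpy, scipy, OpenCV 4.12 (cv2) and the standard library are available. Lean on these libraries where they do the work, as an engineer would, in place of code of your own. Each camera call takes 0.05 s, during which the arm holds its last target.

## Working session

There is one attempt and no reset: what is moved stays moved. The work goes in short steps, Python scripts to look and compute and a tool call to move; the robot and the scene stay as the last step left them, time stands still between calls to the robot, and variables do not carry over. Pictures are saved under pics/ and viewed, and the job is handed in when it is done.

Besides the shell and the picture viewer there is one more tool, called in YAML: its name, and indented under it one key for each argument. send_rows: Moves the arm, as the interface text tells. Its arguments: {"type":"object","properties":{"steps":{"type":"array"}},"required":["steps"]}

```bash
ls; mkdir -p pics
python3 - <<'E'
from plant import arm
import cv2,numpy as np
s=arm.get_state();print(s)
for n in ["scene","side","wrist"]:
    c=arm.capture(n);cv2.imwrite(f"pics/{n}0.png",c["color"][:,:,::-1]);np.savez(f"pics/{n}0.npz",**c)
    print(n,c["intrinsics"].tolist(),c["dist_coeffs"],np.round(c["pose"],3).tolist())
E
```

```text
pics
{'clock': 0.0, 'joint_pos': array([-1.29650185e+00,  5.28470541e-01,  1.43389439e+00, -1.97859041e-05,
        1.18142966e+00, -1.78496251e-01]), 'qd': array([-0.00177101, -0.00011373, -0.00089227,  0.00072548,  0.00082807,
       -0.00078957]), 'joint_torque': array([-1.83269374e-03, -4.40053010e+01, -1.76592582e+01,  6.31045480e-02,
        5.83075185e-02, -1.68101919e-04]), 'ee_pos': array([ 273.22784227, -561.23186068,  197.5715463 ]), 'ee_rot': array([ 9.74480408e-01,  2.24469871e-01, -6.18532622e-05, -1.09927152e-03]), 'wrist_force': array([0.03499579, 0.18161168, 0.32920444]), 'ft_torque': array([-0.02862894,  0.05941864,  0.029076  ]), 'grip_width': 86.81023872533923}
scene [[612.3353585547741, 0.0, 319.767400894844], [0.0, 612.3353585547741, 235.50006512905915], [0.0, 0.0, 1.0]] [-0.08892801  0.          0.          0.          0.        ] [[0.43, -0.623, 0.653, -319.343], [-0.903, -0.286, 0.321, -667.532], [-0.013, -0.728, -0.686, 921.949], [0.0, 0.0, 0.0, 1.0]]
side [[444.0378183232484, 0.0, 314.1766427005592], [0.0, 444.0378183232484, 243.13300633073945], [0.0, 0.0, 1.0]] [0.03462448 0.         0.         0.         0.        ] [[0.896, -0.189, 0.402, 119.264], [-0.443, -0.342, 0.829, -1001.412], [-0.019, -0.921, -0.39, 433.905], [0.0, 0.0, 0.0, 1.0]]
wrist [[389.0129284319405, 0.0, 316.6281309588496], [0.0, 389.0129284319405, 237.40031578746596], [0.0, 0.0, 1.0]] [-0.00693881  0.          0.          0.          0.        ] [[0.437, -0.862, -0.257, 344.711], [-0.9, -0.419, -0.123, -527.572], [-0.001, 0.285, -0.958, 384.167], [0.0, 0.0, 0.0, 1.0]]
```

View pics/scene0.png

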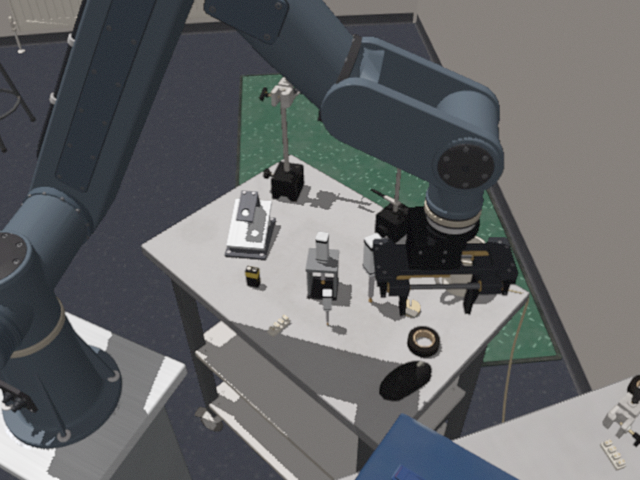

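View pics/side0.png

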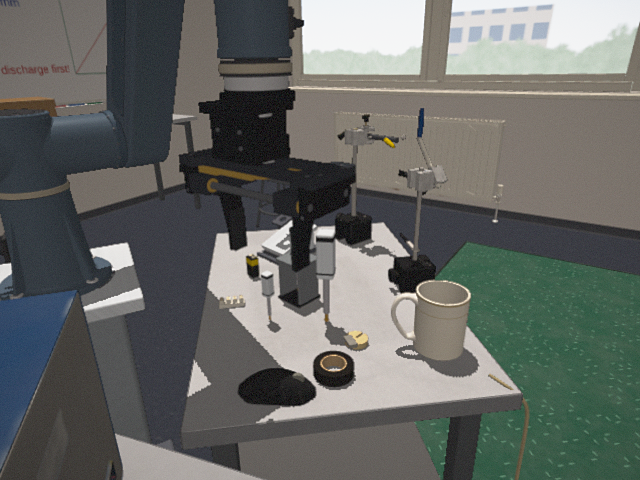

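View pics/wrist0.png

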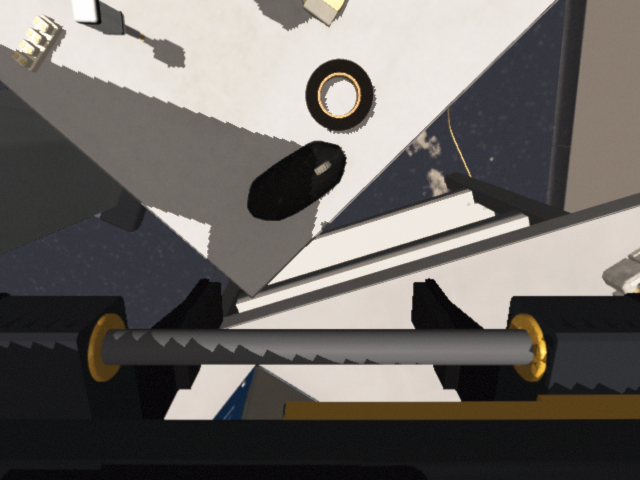

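The scene picture shows the rest with a handle at about (322,245), a smaller probe at (327,300), a larger one at (372,265), and the inclined plane at (250,225). I'll take close crops and depth next.

Run:
```python
import cv2
a=cv2.imread("pics/scene0.png")[170:350,220:440];cv2.imwrite("pics/c1.png",cv2.resize(a,(792,576+72-48),interpolation=cv2.INTER_CUBIC))
a=cv2.imread("pics/side0.png")[200:340,200:380];cv2.imwrite("pics/c2.png",cv2.resize(a,None,fx=4.2,fy=4.2,interpolation=cv2.INTER_CUBIC))
```

```text
(no output)
```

View pics/c1.png

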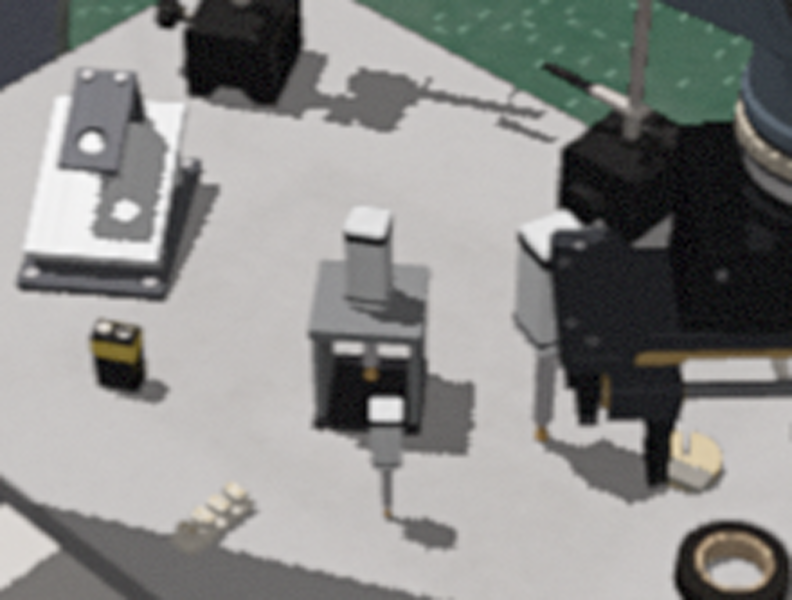

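View pics/c2.png

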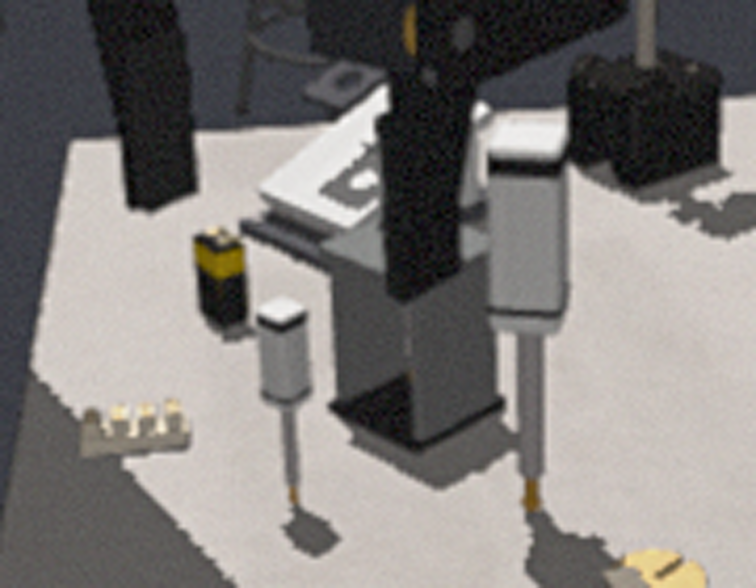

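Candidates are the small probe (scene 327,300), the middle-sized probe in the rest (322,245) and the large probe (372,265). The crop shows the one in the rest sitting in the plate hole with its brass tip visible under the plate, so I choose that one. Next I measure it.

```bash
cat > h.py <<'E'
import numpy as np,cv2
def cloud(c):
    h,w=c["z_map"].shape
    u,v=np.meshgrid(np.arange(w),np.arange(h))
    p=cv2.undistortPoints(np.stack([u,v],-1).reshape(-1,1,2).astype(np.float64),c["intrinsics"],c["dist_coeffs"]).reshape(h,w,2)
    z=c["z_map"].astype(float)
    P=np.concatenate([p*z[...,None],z[...,None]],-1)
    W=P@c["pose"][:3,:3].T+c["pose"][:3,3]
    W[z==0]=np.nan
    return W
def proj(c,X):
    T=np.linalg.inv(c["pose"]);X=np.atleast_2d(X).astype(float)
    r=cv2.Rodrigues(T[:3,:3])[0]
    return cv2.projectPoints(X,r,T[:3,3],c["intrinsics"],c["dist_coeffs"])[0].reshape(-1,2)
E
python3 - <<'E'
from h import *
c=dict(np.load("pics/scene0.npz"));W=cloud(c)
for n,(u,v) in dict(cap=(322,237),handle=(322,248),rtop=(313,263),rtop2=(335,250),smallcap=(327,282),bigcap=(374,238),face1=(237,240),face2=(260,243),face3=(265,205),plate=(243,222),mark=(254,233),bat=(253,268),table=(300,230),floorT=(400,340),hole=(245,212)).items(): print(n,u,v,np.round(W[v,u],1))
# rest region by height histogram
R=W[225:300,295:350].reshape(-1,3); z=R[:,2]; 
print(np.histogram(z[~np.isnan(z)],bins=np.arange(-10,170,5)))
m=(abs(z-85)<4); print("resttop",m.sum(),np.round(R[m].min(0)),np.round(R[m].max(0)),R[m].mean(0))
m=(z>140); print("cap",m.sum(),np.round(R[m].min(0),1),np.round(R[m].max(0),1),R[m].mean(0))
E
```

```text
cap 322 237 [ 417.7 -309.8  146.3]
handle 322 248 [ 411.5 -312.5  124.6]
rtop 313 263 [ 403.8 -296.7   84.9]
rtop2 335 250 [ 452.9 -320.4   85.5]
smallcap 327 282 [ 436.1 -310.6    5.7]
bigcap 374 238 [ 430.4 -406.4  171.1]
face1 237 240 [444.8 -96.6  30. ]
face2 260 243 [ 457.1 -145.6   30.2]
face3 265 205 [ 536.8 -115.8   62.7]
plate 243 222 [484.9 -89.3  45.6]
mark 254 233 [ 470.2 -124.4   39.6]
bat 253 268 [ 374.1 -178.3   47.4]
table 300 230 [ 5.569e+02 -1.882e+02 -1.000e-01]
floorT 400 340 [ 366.9 -493.1   -2.2]
hole 245 212 [506.3 -82.6  54.7]
(array([   3,  957, 1470,  333,   31,   19,   22,   22,   26,   22,   26,
         29,   18,   15,   16,   14,    9,   34,  227,  372,   81,   28,
         23,   28,   25,   27,   26,   25,   25,   27,   33,   92,    5,
          0,    0]), array([-10,  -5,   0,   5,  10,  15,  20,  25,  30,  35,  40,  45,  50,
        55,  60,  65,  70,  75,  80,  85,  90,  95, 100, 105, 110, 115,
       120, 125, 130, 135, 140, 145, 150, 155, 160, 165]))
resttop 571 [ 332. -363.   81.] [ 457. -271.   89.] [ 411.12831915 -312.3671871    85.48016175]
cap 130 [ 406.  -321.   140.1] [ 433.3 -297.   151.3] [ 417.08040014 -309.27710379  146.27956838]
```

Run:
```python
from h import *
c=dict(np.load("pics/scene0.npz"));W=cloud(c)
# top-down height map 
P=W.reshape(-1,3);P=P[~np.isnan(P[:,0])]
H=np.full((400,600),-20.0)  # x 200..800 /y -600..0 ; 2mm -> img
H=np.zeros((350,350))
ix=((P[:,0]-150)/2).astype(int);iy=((P[:,1]+650)/2).astype(int)
m=(ix>=0)&(ix<350)&(iy>=0)&(iy<350)&(P[:,2]>-15)&(P[:,2]<400)
np.maximum.at(H,(ix[m],iy[m]),P[m,2]+0)
im=cv2.applyColorMap(np.clip(H*1.3,0,255).astype(np.uint8),cv2.COLORMAP_JET)[::-1,::-1]
im=cv2.resize(im,(600,600),interpolation=cv2.INTER_NEAREST)
for k in range(200,850,100): 
    v=int(600-(k-150)/700*600);cv2.putText(im,str(k),(0,v),0,.4,(255,255,255))
for k in range(-600,50,100):
    u=int(600-(k+650)/700*600);cv2.putText(im,str(k),(u,595),0,.4,(255,255,255))
cv2.imwrite("pics/top.png",im)
# face plane fit
R=W[195:250,225:275].reshape(-1,3);R=R[~np.isnan(R[:,0])]
best=None;rng=np.random.default_rng(0)
for _ in range(2000):
    a=R[rng.choice(len(R),3,False)];n=np.cross(a[1]-a[0],a[2]-a[0]);l=np.linalg.norm(n)
    if l<200: continue
    n/=l;n*=np.sign(n[2]);
    if n[2]>.98 or n[2]<.88: continue
    d=abs((R-a[0])@n);k=(d<2).sum()
    if best is None or k>best[0]: best=(k,n,a[0])
k,n,a=best;I=R[abs((R-a)@n)<3];cc=I.mean(0);n=np.linalg.svd(I-cc)[2][2];n*=np.sign(n[2])
print("face",k,len(R),n,np.degrees(np.arccos(n[2])),"yaw of upslope",np.degrees(np.arctan2(-n[1],-n[0])),cc)
d=(R-cc)@n;J=R[abs(d-48)<4];print("plate",len(J),J.mean(0),J.min(0),J.max(0), np.median(d[abs(d-48)<6]))
```

```text
face 840 2739 [-0.32149476 -0.11412245  0.94000914] 19.94690854246048 yaw of upslope 19.54356661866954 [ 480.08629083 -107.23176051   41.75332305]
plate 398 [ 482.65760595 -103.01520339   94.08464621] [ 449.37301851 -129.78939053   80.36631134] [516.98964726 -78.0651748  107.02701981] 47.87243236633844
```

View pics/top.png

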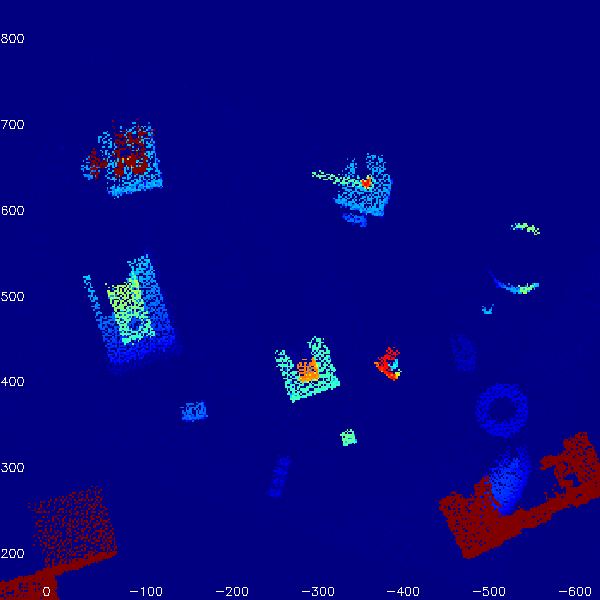

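The top map shows the rest at about (415,-310), the small probe at (340,-356) and the large one at (430,-405). The inclined plane fits at 19.9° tilt with its upslope yaw near 19.5°. I plan to grasp with the jaws along about +20°, which clears both look-alikes, and hover first to look with the wrist camera.

```bash
cat > plan.py <<'E'
import numpy as np
from scipy.spatial.transform import Rotation as R, Slerp
def plan(p0,q0,p1,q1,n,hand=1.0,rd=(3,2)):
    """rows from pose0 to pose1, tool-frame increments."""
    r0=R.from_quat(q0);r1=R.from_quat(q1);sl=Slerp([0,1],R.concatenate([r0,r1]))
    p=np.array(p0,float);r=r0;rows=[]
    for k in range(1,n+1):
        t=np.array(p0)+(np.array(p1)-p0)*k/n
        d=np.round(r.inv().apply(t-p)/1000,rd[0]); a=np.round((r.inv()*sl(k/n)).as_rotvec(),rd[1])
        rows.append([hand,*d.tolist(),*a.tolist()])
        p=p+r.apply(d*1000); r=r*R.from_rotvec(a)
    return rows,p,r
def tool(heading,zdir=(0,0,-1)):
    z=np.array(zdir,float);z/=np.linalg.norm(z)
    x=np.array([np.cos(np.radians(heading)),np.sin(np.radians(heading)),0]);x-=z*(x@z);x/=np.linalg.norm(x)
    return R.from_matrix(np.stack([x,np.cross(z,x),z],1)).as_quat()
def err(s,p1,q1):
    r=R.from_quat(s["ee_rot"]);return r.inv().apply(np.array(p1)-s["ee_pos"]), (r.inv()*R.from_quat(q1)).as_rotvec()
E
python3 - <<'E'
from plan import *
from plant import arm
s=arm.get_state();rows,p,r=plan(s["ee_pos"],s["ee_rot"],[414,-310,255],tool(109),13)
for x in rows: print(x)
print(p,r.as_quat())
E
```

```text
[1.0, 0.018, -0.013, -0.004, -0.0, -0.0, -0.11]
[1.0, 0.02, -0.01, -0.005, -0.0, -0.0, -0.11]
[1.0, 0.02, -0.009, -0.004, -0.0, -0.0, -0.11]
[1.0, 0.021, -0.006, -0.005, -0.0, -0.0, -0.12]
[1.0, 0.022, -0.003, -0.004, -0.0, -0.0, -0.11]
[1.0, 0.022, -0.001, -0.004, -0.0, -0.0, -0.11]
[1.0, 0.023, 0.001, -0.005, -0.0, -0.0, -0.11]
[1.0, 0.021, 0.004, -0.004, -0.0, -0.0, -0.11]
[1.0, 0.022, 0.006, -0.004, -0.0, -0.0, -0.11]
[1.0, 0.02, 0.009, -0.005, -0.0, -0.0, -0.12]
[1.0, 0.02, 0.011, -0.004, -0.0, -0.0, -0.11]
[1.0, 0.018, 0.012, -0.005, -0.0, -0.0, -0.11]
[1.0, 0.016, 0.015, -0.004, -0.0, -0.0, -0.11]
[ 413.84693235 -310.12693302  255.11536628] [ 5.80549835e-01  8.14224298e-01  5.13056114e-04 -6.47053562e-04]
```

send_rows:
  steps:
    - [1,0.018,-0.013,-0.012,0,0,-0.11]
    - [1,0.02,-0.01,-0.012,0,0,-0.11]
    - [1,0.02,-0.009,-0.012,0,0,-0.11]
    - [1,0.021,-0.006,-0.005,0,0,-0.12]
    - [1,0.022,-0.003,-0.004,0,0,-0.11]
    - [1,0.022,-0.001,-0.004,0,0,-0.11]
    - [1,0.023,0.001,-0.004,0,0,-0.11]
    - [1,0.021,0.004,-0.003,0,0,-0.11]
    - [1,0.022,0.006,0,0,0,-0.11]
    - [1,0.02,0.009,0,0,0,-0.12]
    - [1,0.02,0.011,0,0,0,-0.11]
    - [1,0.018,0.012,0,0,0,-0.11]
    - [1,0.016,0.015,0,0,0,-0.11]
    - [1,0,0,0,0,0,0]

```text
clock: 1.32
ee_pos: [409.0, -293.5, 252.2]
ee_rot: [0.553, 0.833, 0.003, -0.004]
wrist_force: [-0.1, 0.4, -0.3]
grip_width: 87.4
```

Run:
```python
from plan import *
from plant import arm
from h import *
s=arm.get_state();print(s["clock"],s["ee_pos"],s["wrist_force"],s["joint_pos"]);e=err(s,[414,-310,255],tool(109));print(e)
for n in ["wrist","scene"]:
    c=arm.capture(n);cv2.imwrite(f"pics/{n}1.png",c["color"][:,:,::-1]);np.savez(f"pics/{n}1.npz",**c)
```

```text
1.3167 [ 409.04929121 -293.54687261  252.20197995] [-0.09950044  0.43937    -0.28584607] [-0.84729173  0.30193481  1.65730734  0.00406933  1.19251387 -1.24836304]
(array([-17.05173727,  -1.83852992,  -2.98360496]), array([-1.74896280e-05, -1.08434972e-02,  6.79359653e-02]))
```

View pics/wrist1.png

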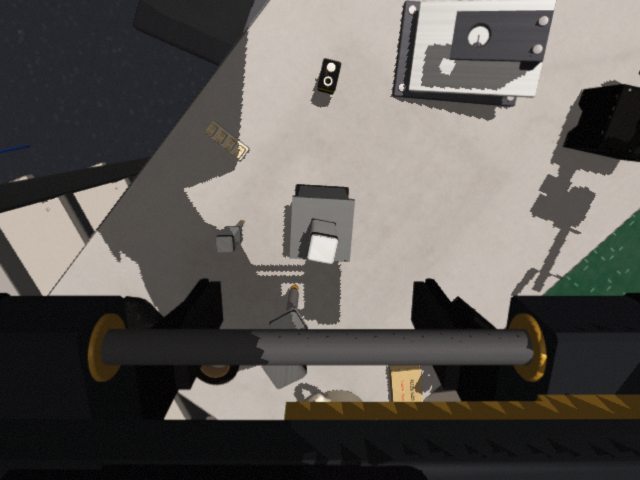

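The wrist view shows the rest at (322,222), the probe cap at (322,247), the guide hole at (479,37), the small probe at (228,240) and the large one at (290,330). Now I measure the cap's yaw and centre, and the hole.

Run:
```python
from h import *
c=dict(np.load("pics/wrist1.npz"));W=cloud(c)
g=cv2.cvtColor(c["color"],cv2.COLOR_RGB2GRAY)
# cap top
sub=W[200:280,280:365];m=(sub[...,2]>141)
print("depth cap",m.sum(),np.nanmean(sub[m],0),np.nanmedian(sub[m],0))
bw=((g[200:280,280:365]>150)&m).astype(np.uint8)
k,l,st,_=cv2.connectedComponentsWithStats(bw);i=1+np.argmax(st[1:,4]);pts=np.argwhere(l==i)[:,::-1]+[280,200]
rect=cv2.minAreaRect(pts.astype(np.float32));print("rect",rect)
def ray(uv,z=None,n=None,p=None):
    q=cv2.undistortPoints(np.array(uv,float).reshape(-1,1,2),c["intrinsics"],c["dist_coeffs"]).reshape(-1,2)
    d=np.c_[q,np.ones(len(q))]@c["pose"][:3,:3].T;o=c["pose"][:3,3]
    if n is None:n=np.array([0,0,1.]);p=np.array([0,0,z])
    t=((p-o)@n)/(d@n);return o+d*t[:,None]
B=ray(cv2.boxPoints(rect),z=147);print("cap quad",np.round(B,1),"centre",B.mean(0))
for a,b in [(0,1),(1,2)]:
    e=B[b]-B[a];print(np.linalg.norm(e),np.degrees(np.arctan2(e[1],e[0])))
# rest top
S=W[170:280,270:370].reshape(-1,3);t=S[abs(S[:,2]-85)<4][:,:2].astype(np.float32)
print("rest",cv2.minAreaRect(t))
# side of handle
# hole
crop=c["color"][0:120,380:580,::-1];cv2.imwrite("pics/c3.png",cv2.resize(crop,None,fx=4,fy=4,interpolation=cv2.INTER_CUBIC))
crop=c["color"][170:280,250:400,::-1];cv2.imwrite("pics/c4.png",cv2.resize(crop,None,fx=5,fy=5,interpolation=cv2.INTER_CUBIC))
```

```text
depth cap 773 [ 419.89329756 -307.02995368  146.81107947] [ 419.79300473 -306.94486106  147.11112588]
rect ((322.3461608886719, 248.7692108154297), (26.47567367553711, 25.69120979309082), 11.309932708740234)
cap quad [[ 412.3 -320.   147. ]
 [ 408.  -299.2  147. ]
 [ 428.4 -295.2  147. ]
 [ 433.1 -316.   147. ]] centre [ 420.46139621 -307.59476338  147.        ]
21.169522095756033 101.7487106186449
20.750753486086815 11.109024774415023
rest ((420.5870666503906, -308.42645263671875), (57.994041442871094, 60.73442459106445), 19.417369842529297)
```

View pics/c3.png

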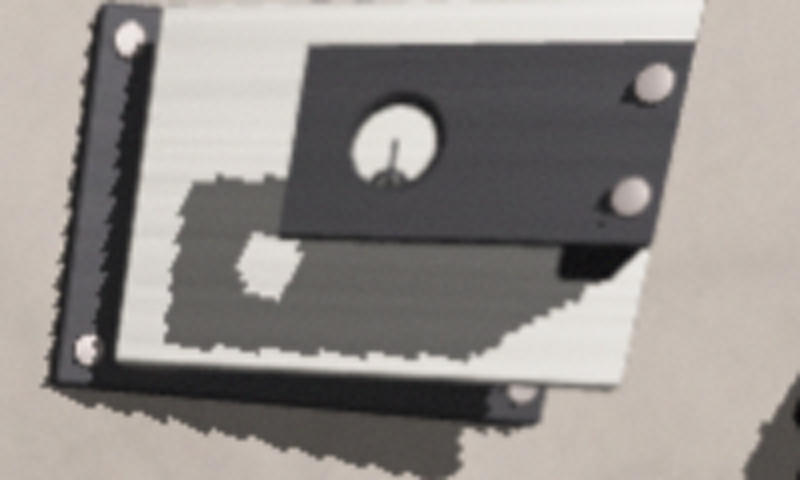

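View pics/c4.png

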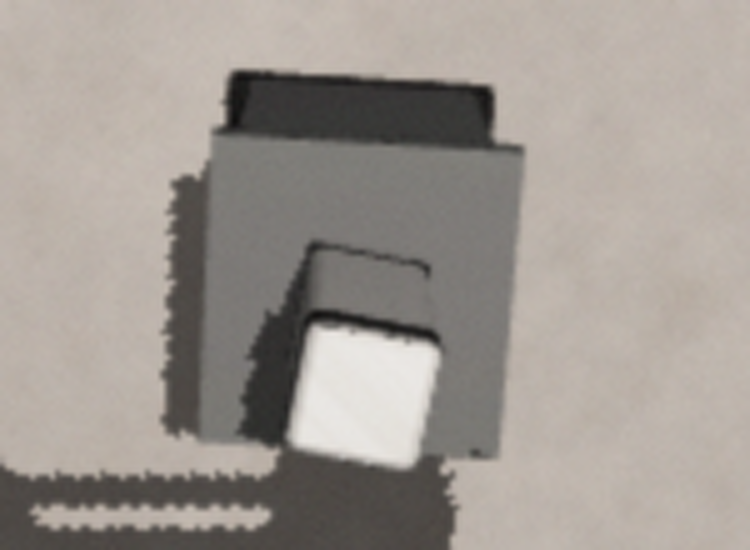

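The crops show the cap rotated about 8° from the rest, so the handle yaw is about 11° and its centre about (420.5,-308). The cap height of 147 mm matches 85+62, and the cap side of 21 mm matches 22. The guide hole and cross are plainly seen. I align over the handle next.

Run:
```python
from plan import *
from plant import arm
s=arm.get_state();rows,p,r=plan(s["ee_pos"],s["ee_rot"],[420.5,-308,190],tool(101.1),3)
for x in rows: print(x)
```

```text
[1.0, -0.005, 0.002, 0.021, -0.0, -0.0, 0.07]
[1.0, -0.005, 0.003, 0.02, -0.0, -0.01, 0.06]
[1.0, -0.005, 0.003, 0.021, -0.0, 0.0, 0.07]
```

send_rows:
  steps:
    - [1,-0.005,0.002,0.021,0,0,0.07]
    - [1,-0.005,0.003,0.021,0,-0.005,0.07]
    - [1,-0.005,0.003,0.021,0,-0.005,0.07]
    - [1,0,0,0,0,0,0]

```text
clock: 1.75
ee_pos: [421.2, -315.1, 189.3]
ee_rot: [0.647, 0.763, -0.004, 0.005]
wrist_force: [-0.6, -0.2, 0.2]
grip_width: 87.3
```

Run:
```python
from plan import *
from plant import arm
from h import *
s=arm.get_state();print(s["clock"],s["ee_pos"],s["wrist_force"]);print(err(s,[420.5,-308,190],tool(101.1)))
c=arm.capture("wrist");cv2.imwrite(f"pics/wrist2.png",c["color"][:,:,::-1]);np.savez(f"pics/wrist2.npz",**c)
W=cloud(c);g=cv2.cvtColor(c["color"],cv2.COLOR_RGB2GRAY)
m=(W[...,2]>141)&(W[...,2]<152)&(g>150)
k,l,st,_=cv2.connectedComponentsWithStats(m.astype(np.uint8));i=1+np.argmax(st[1:,4]);pts=np.argwhere(l==i)[:,::-1]
X=W[l==i];print(st[i],X.mean(0)); r=cv2.minAreaRect(X[:,:2].astype(np.float32));print(r)
Rt=R.from_quat(s["ee_rot"]);print("cap in tool",Rt.inv().apply(X.mean(0)-s["ee_pos"]))
print("TCP proj",proj(c,s["ee_pos"]), "tool-vs-cam",Rt.as_matrix().T@(c["pose"][:3,3]-s["ee_pos"]))
```

```text
1.75 [ 421.19884872 -315.14470017  189.30494471] [-0.55079794 -0.16407953  0.24262285]
(array([ 7.153883  ,  0.4818368 , -0.77975848]), array([ 0.00036009,  0.01187557, -0.02911272]))
[ 299  223   35   35 1114] [ 420.45503086 -307.58692455  147.18376621]
((420.55340576171875, -308.1024169921875), (20.962369918823242, 22.01582908630371), 11.53254222869873)
cap in tool [ 8.07687311  0.4823542  42.02854233]
TCP proj [[315.42622147 279.06530002]] tool-vs-cam [  78.19896712    0.63694994 -186.48067687]
```

View pics/wrist2.png

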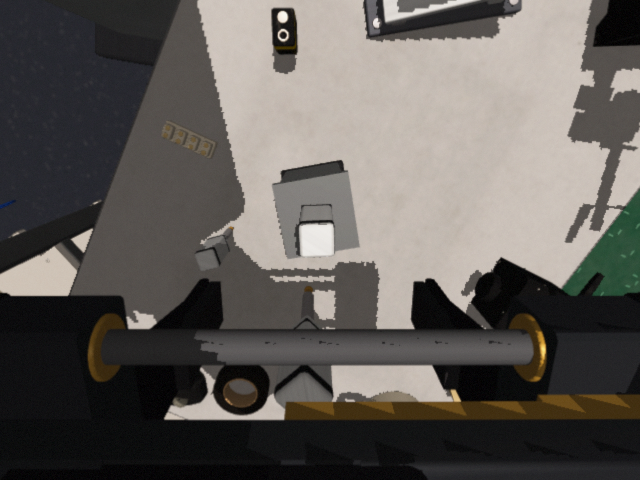

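The wrist view has the cap at (316,240) between the fingers, and its position agrees with the first look to within 0.5 mm. I correct 7 mm along tool x, then go down.

send_rows:
  steps:
    - [1,0.007,0.0005,0,0,0.006,-0.02]
    - [1,0,0,0,0,0,0]
    - [1,0,0,0.005,0,0,0]

```text
clock: 2.05
ee_pos: [421.1, -311.4, 188.5]
ee_rot: [0.637, 0.771, -0.002, 0.005]
wrist_force: [-0.5, -0.4, -0.1]
grip_width: 87.2
```

Run:
```python
from plan import *
from plant import arm
s=arm.get_state();print(s["clock"],s["ee_pos"],s["qd"]);print(err(s,[420.5,-308,97],tool(101.1)))
```

```text
2.05 [ 421.05681543 -311.37246698  188.53242793] [-0.0027283   0.07539735  0.08020645  0.00547369 -0.14403748 -0.01622295]
(array([ 4.42906499, -0.19805187, 91.48886872]), array([ 0.00308815,  0.01106645, -0.00467134]))
```

send_rows:
  steps:
    - [1,0.004,0,0.015,0,0.01,0]
    - [1,0.002,0,0.02,0,0.005,0]
    - [1,0,0,0.02,0,0,0]
    - [1,0,0,0.015,0,0,0]
    - [1,0,0,0,0,0,0]

```text
clock: 2.47
ee_pos: [422.6, -309.0, 121.6]
ee_rot: [0.636, 0.772, 0.001, 0.006]
wrist_force: [-0.7, 0.4, 0.5]
grip_width: 87.1
```

Run:
```python
from plan import *
from plant import arm
from h import *
s=arm.get_state();print(s["clock"],s["ee_pos"],s["wrist_force"],s["qd"].round(3));print(err(s,[420.5,-308,97],tool(101.1)))
c=arm.capture("side");cv2.imwrite(f"pics/side3.png",c["color"][:,:,::-1])
c=arm.capture("wrist");cv2.imwrite(f"pics/wrist3.png",c["color"][:,:,::-1])
s=arm.get_state();print(s["clock"],s["ee_pos"],s["qd"].round(3));print(err(s,[420.5,-308,97],tool(101.1)))
```

```text
2.4667 [ 422.64726324 -308.95783505  121.57283009] [-0.68878555  0.41926332  0.53658271] [ 0.001 -0.035 -0.021  0.001  0.025 -0.006]
(array([ 1.54182851, -2.17190455, 24.54094052]), array([ 0.01003019,  0.00784374, -0.00200447]))
2.5667 [ 423.81754744 -310.11994884  123.64052644] [ 0.001 -0.018 -0.02  -0.001  0.001  0.001]
(array([ 3.00922037, -3.174704  , 26.5722374 ]), array([ 0.01207182,  0.01115145, -0.00215108]))
```

View pics/side3.png

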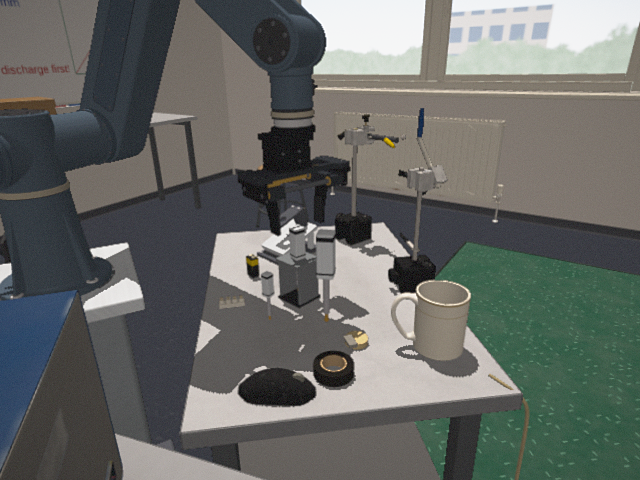

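View pics/wrist3.png

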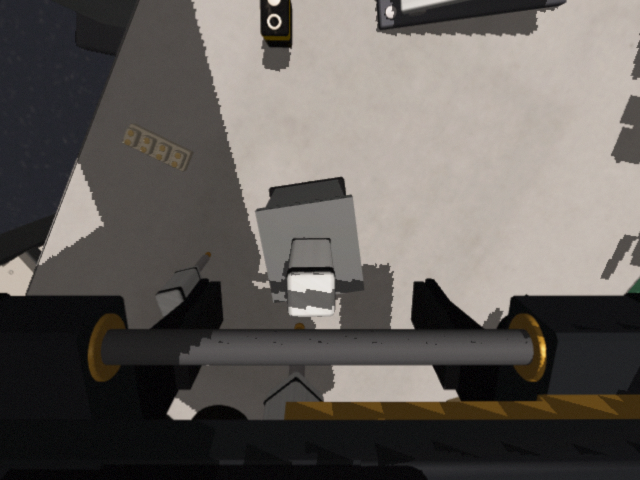

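The wrist picture has the cap at (311,290), about 3 mm left of the mid-line, which agrees with the computed error. The fingers straddle the handle.

send_rows:
  steps:
    - [1,0.002,-0.003,0.012,0.01,0.01,0]
    - [1,0.001,-0.001,0.014,0.004,0.004,0]
    - [1,0,0,0.004,0,0,0]
    - [1,0,0,0,0,0,0]
    - [1,0,0,0,0,0,0]

```text
clock: 2.98
ee_pos: [422.0, -311.3, 96.6]
ee_rot: [0.636, 0.772, -0.001, 0.003]
wrist_force: [-0.4, -0.1, -0.2]
grip_width: 86.9
```

Run:
```python
from plan import *
from plant import arm
from h import *
s=arm.get_state();print(s["clock"],s["ee_pos"],s["wrist_force"],s["qd"].round(3));print(err(s,[420.5,-308,97],tool(101.1)))
c=arm.capture("wrist");cv2.imwrite(f"pics/wrist4.png",c["color"][:,:,::-1])
W=cloud(c);m=(abs(W[...,2]-147)<4);m[:,:230]=0;m[:,400:]=0
X=W[m];print(len(X),cv2.minAreaRect(X[:,:2].astype(np.float32)))
s=arm.get_state();print(err(s,[420.5,-308,97],tool(101.1)))
```

```text
2.9833 [ 421.9676361  -311.31023097   96.56327907] [-0.43840237 -0.08431425 -0.21203555] [ 0.    -0.003 -0.005  0.     0.    -0.   ]
(array([ 3.52747328, -0.80615956, -0.45754679]), array([ 0.00196518,  0.00545306, -0.00117588]))
2067 ((419.8516540527344, -304.6683654785156), (22.47918128967285, 16.579395294189453), 10.32369327545166)
(array([ 3.63440637, -0.89084899, -0.32095064]), array([ 0.00219924,  0.00577577, -0.00118635]))
```

View pics/wrist4.png

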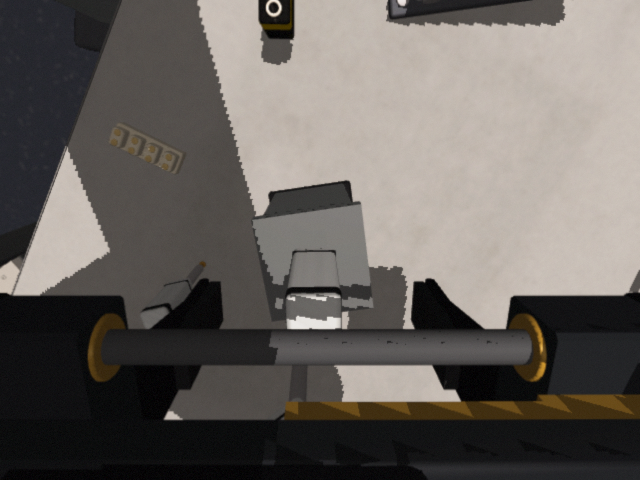

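Needs 3.5 mm more along tool x (the cap's far side is hidden by the rod, which truncates the rectangle). I correct that, then close.

send_rows:
  steps:
    - [1,0.0035,-0.001,0,0.002,0.005,0]
    - [1,0,0,0,0,0,0]
    - [1,0,0,0,0,0,0]

```text
clock: 3.28
ee_pos: [420.9, -308.5, 98.1]
ee_rot: [0.636, 0.772, -0.0, 0.001]
wrist_force: [-0.6, -0.4, -1.1]
grip_width: 87.2
```

Run:
```python
from plan import *
from plant import arm
s=arm.get_state();print(s["clock"],s["ee_pos"],s["qd"].round(3));print(err(s,[420.5,-308,97],tool(101.1)))
```

```text
3.2833 [ 420.91779763 -308.54407809   98.11806898] [ 0.001 -0.01   0.005  0.002  0.01  -0.002]
(array([ 0.61696571, -0.30730414,  1.11605177]), array([ 0.001314  ,  0.00262288, -0.00097711]))
```

send_rows:
  steps:
    - [0,0,0,0,0,0,0]
    - [0,0,0,0,0,0,0]
    - [0,0,0,0,0,0,0]
    - [0,0,0,0,0,0,0]
    - [0,0,0,0,0,0,0]
    - [0,0,0,0,0,0,0]
    - [0,0,0,0,0,0,0]
    - [0,0,0,0,0,0,0]

```text
clock: 3.95
ee_pos: [421.3, -308.9, 99.1]
ee_rot: [0.636, 0.772, -0.0, 0.002]
wrist_force: [0.4, 0.2, 0.9]
grip_width: 41.7
```

Run:
```python
from plan import *
from plant import arm
s=arm.get_state();print(s["clock"],s["ee_pos"],s["qd"].round(3),s["wrist_force"],s["grip_width"]);print(err(s,[420.5,-308,97],tool(101.1)))
```

```text
3.95 [ 421.32029839 -308.89290047   99.0610053 ] [-0.001  0.001 -0.001  0.     0.001  0.   ] [0.4463678  0.17423283 0.85003042] 41.7097083992473
(array([ 1.04226957, -0.6386388 ,  2.05516865]), array([ 0.00228085,  0.004225  , -0.00086184]))
```

send_rows:
  steps:
    - [0,0,0,0,0,0,0]
    - [0,0,0,0,0,0,0]
    - [0,0,0,0,0,0,0]
    - [0,0,0,0,0,0,0]
    - [0,0,0,0,0,0,0]
    - [0,0,0,0,0,0,0]

```text
clock: 4.45
ee_pos: [421.2, -308.8, 98.9]
ee_rot: [0.636, 0.772, -0.0, 0.002]
wrist_force: [-0.4, -0.1, 0.2]
grip_width: 21.7
```

Run:
```python
from plan import *
from plant import arm
s=arm.get_state();print(s["clock"],s["ee_pos"],s["qd"].round(3),s["wrist_force"],s["grip_width"]);print(err(s,[420.5,-308,97],tool(101.1)))
```

```text
4.45 [ 421.17407309 -308.82163828   98.92353112] [ 0.     0.    -0.001  0.001  0.001  0.001] [-0.38000058 -0.11386861  0.21067706] 21.662148554706
(array([ 0.9430668 , -0.50784411,  1.91889429]), array([ 0.00197599,  0.00387187, -0.00081767]))
```

Gripped at 21.7 mm, against the handle's 22 mm. Lifting.

send_rows:
  steps:
    - [0,0,0,-0.01,0,0,0]
    - [0,0,0,-0.02,0,0,0]
    - [0,0,0,-0.02,0,0,0]

```text
clock: 4.7
ee_pos: [419.5, -307.0, 147.0]
ee_rot: [0.636, 0.772, 0.0, -0.002]
wrist_force: [1.0, -1.0, -2.6]
grip_width: 21.7
```

Run:
```python
from plan import *
from plant import arm
s=arm.get_state();print(s["clock"],s["ee_pos"],s["wrist_force"],s["grip_width"]);print(err(s,[421,-308.5,210],tool(101.1)))
```

```text
4.7 [ 419.48724179 -306.95429238  146.96696116] [ 0.96975102 -1.03501116 -2.58541526] 21.725013062586452
(array([ -1.60613546,   1.07496958, -63.04051399]), array([-0.0018116 , -0.00317873, -0.00134212]))
```

send_rows:
  steps:
    - [0,-0.002,0.001,-0.02,0,0,0]
    - [0,0,0,-0.022,0,0,0]
    - [0,0,0,-0.02,0,0,0]
    - [0,0,0,0,0,0,0]

```text
clock: 5.03
ee_pos: [422.2, -310.0, 216.7]
ee_rot: [0.636, 0.772, -0.0, 0.001]
wrist_force: [0.3, -0.4, -0.8]
grip_width: 21.6
```

Run:
```python
from plan import *
from plant import arm
from h import *
s=arm.get_state();print(s["clock"],s["ee_pos"],s["wrist_force"],s["grip_width"]);print(err(s,[421,-308.5,210],tool(101.1)))
for n in ["wrist","side","scene"]:
    c=arm.capture(n);cv2.imwrite(f"pics/{n}5.png",c["color"][:,:,::-1]);np.savez(f"pics/{n}5.npz",state_p=s["ee_pos"],state_q=s["ee_rot"],**c)
def planefit(W,box,lo,hi):
    R_=W[box[1]:box[3],box[0]:box[2]].reshape(-1,3);R_=R_[~np.isnan(R_[:,0])]
    rng=np.random.default_rng(0);best=(0,)
    for _ in range(2000):
        a=R_[rng.choice(len(R_),3,False)];n=np.cross(a[1]-a[0],a[2]-a[0]);l=np.linalg.norm(n)
        if l<200: continue
        n/=l;n*=np.sign(n[2])
        if not .91<n[2]<.965: continue
        k=(abs((R_-a[0])@n)<1.5).sum()
        if k>best[0]:best=(k,n,a[0])
    k,n,a=best;I=R_[abs((R_-a)@n)<2.5];cc=I.mean(0);n=np.linalg.svd(I-cc)[2][2];n*=np.sign(n[2])
    return n,cc,R_,k
c=dict(np.load("pics/wrist1.npz"));W=cloud(c);n,cc,R_,k=planefit(W,(405,0,550,100),0,0)
print("wrist1 face",k,n,np.degrees(np.arccos(n[2])),np.degrees(np.arctan2(-n[1],-n[0])))
d=(R_-cc)@n;print("plate dist",np.median(d[abs(d-48)<6]),"z at (480,-107)",cc[2]-(n[:2]@(np.array([480,-107])-cc[:2]))/n[2])
c=dict(np.load("pics/scene1.npz"));W=cloud(c);n,cc,R_,k=planefit(W,(225,195,275,250),0,0)
print("scene1 face",k,n,np.degrees(np.arccos(n[2])),np.degrees(np.arctan2(-n[1],-n[0])))
d=(R_-cc)@n;print("plate dist",np.median(d[abs(d-48)<6]),"z at (480,-107)",cc[2]-(n[:2]@(np.array([480,-107])-cc[:2]))/n[2])
```

```text
5.0333 [ 422.16550153 -309.98178104  216.69299791] [ 0.30100914 -0.40002214 -0.76938911] 21.562480942884026
(array([ 1.69208635, -0.87058591,  6.68799027]), array([ 0.00151829,  0.00219257, -0.00118977]))
wrist1 face 6815 [-0.32464157 -0.10845903  0.93959805] 20.015837168565564 18.473884282195108
plate dist 48.11519302610385 z at (480,-107) 41.302969806841226
scene1 face 633 [-0.32725668 -0.07812405  0.94170043] 19.66088977764461 13.426589883161501
plate dist 47.983049787912805 z at (480,-107) 41.61195070779969
```

View pics/wrist5.png

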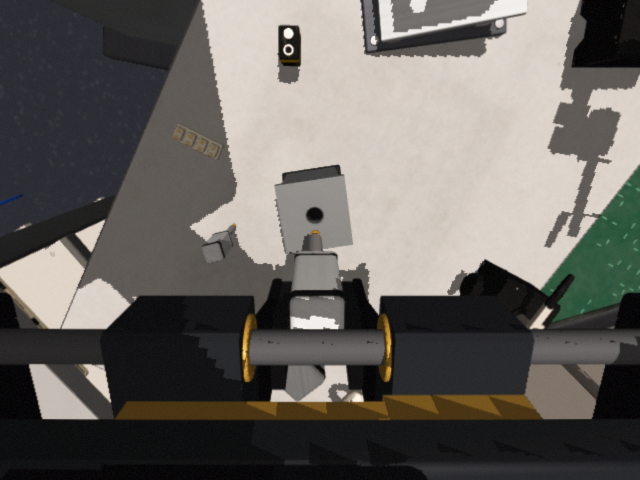

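View pics/side5.png

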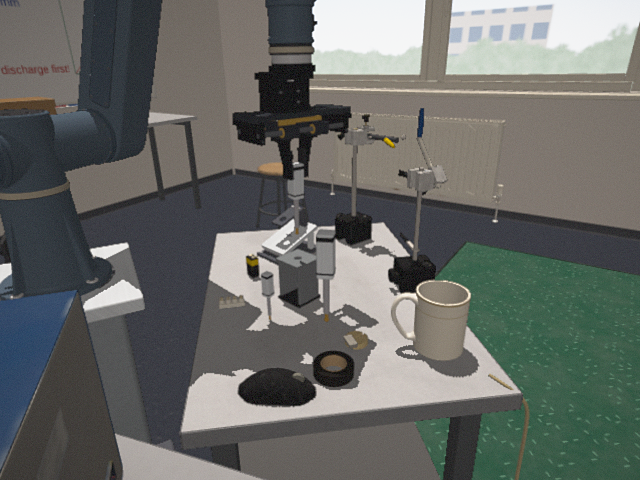

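The probe hangs straight in the jaws, with its tip at wrist pixel (315,232). I compute the tip in the tool frame and the eyelet from the first wrist picture.

```bash
cat >> h.py <<'E'
def ray(c,uv,n,p):
    q=cv2.undistortPoints(np.array(uv,float).reshape(-1,1,2),c["intrinsics"],c["dist_coeffs"]).reshape(-1,2)
    d=np.c_[q,np.ones(len(q))]@c["pose"][:3,:3].T;o=c["pose"][:3,3]
    t=((np.array(p)-o)@n)/(d@n);return o+d*t[:,None]
def planefit(W,box):
    R_=W[box[1]:box[3],box[0]:box[2]].reshape(-1,3);R_=R_[~np.isnan(R_[:,0])]
    rng=np.random.default_rng(0);best=(0,)
    for _ in range(2000):
        a=R_[rng.choice(len(R_),3,False)];n=np.cross(a[1]-a[0],a[2]-a[0]);l=np.linalg.norm(n)
        if l<200: continue
        n/=l;n*=np.sign(n[2])
        if not .91<n[2]<.965: continue
        k=(abs((R_-a[0])@n)<1.5).sum()
        if k>best[0]:best=(k,n,a[0])
    k,n,a=best;I=R_[abs((R_-a)@n)<2.5];cc=I.mean(0);n=np.linalg.svd(I-cc)[2][2];n*=np.sign(n[2])
    return n,cc,R_,k
E
python3 - <<'E'
from h import *
from scipy.spatial.transform import Rotation as R
c=dict(np.load("pics/wrist1.npz"));W=cloud(c);n,cc,R_,k=planefit(W,(405,0,550,100))
g=cv2.cvtColor(c["color"],cv2.COLOR_RGB2GRAY);print(g[20:56:2,462:500:2])
d=(W-cc)@n
pl=(abs(d-48)<5)
import sys
# plate gray mask
pm=((g>58)&(g<95)).astype(np.uint8)
H=(1-pm);H[:18]=0;H[58:]=0;H[:,:455]=0;H[:,505:]=0
k,l,st,ce=cv2.connectedComponentsWithStats(H)
for i in range(1,k): 
    if st[i,4]>50: print(st[i],ce[i])
print("eyelet guess (479.3,35)",ray(c,[479.3,35],n,cc+48*n),"mark",ray(c,[479.3,35],n,cc+48*n)-48*n)
# mark centre in wrist1: ring below
print("mark pix (478,45)",ray(c,[478,45],n,cc))
c=dict(np.load("pics/wrist5.npz"));Rt=R.from_quat(c["state_q"]);p=c["state_p"]
for dz in (14,83): print(proj(c,p+Rt.apply([0,0,dz])))
W=cloud(c)
for v in range(228,300,6):print(v,[np.round(Rt.inv().apply(W[v,u]-p),1) for u in (312,315,318)])
cv2.imwrite("pics/c5.png",cv2.resize(c["color"][200:300,265:365,::-1],None,fx=6,fy=6,interpolation=cv2.INTER_CUBIC))
E
```

```text
[[ 70  70  72  70  73  72  71  71  70  73  73  75  75  73  74  74  73  75
   72]
 [ 72  75  75  73  71  72  73  69  64  63  65  68  77  75  77  75  75  75
   77]
 [ 71  73  73  71  75  70  60  49  42  34  34  37  51  70  74  76  75  77
   77]
 [ 70  71  71  73  69  58  42  71 132 152 117  58  28  44  72  75  76  75
   74]
 [ 70  69  70  67  60  75 166 217 223 225 223 209 104  34  57  71  72  72
   76]
 [ 69  68  69  66  79 193 223 223 224 225 224 224 220  80  44  72  70  75
   72]
 [ 70  70  70  70 176 222 224 222 224 225 225 225 224 153  37  71  72  71
   73]
 [ 71  69  71 108 219 223 223 224 202 222 224 225 226 182  42  71  74  74
   75]
 [ 70  70  71 156 221 221 223 223 139 220 224 224 224 180  48  75  75  74
   73]
 [ 68  71  73 176 224 224 224 222 144 222 225 226 224 135  58  73  74  72
   72]
 [ 67  66  70 137 218 220 220 205 151 220 222 222 192  61  69  73  71  72
   72]
 [ 69  67  68  97 213 220 182 129 111 186 221 206  97  65  70  71  72  73
   73]
 [ 69  69  67  72 121 159  72  80 101  84 165 100  67  71  73  73  72  69
   72]
 [ 70  70  70  70  70  73  78  69  73  67  64  
[... 1034 characters left out ...]
array([11.7, -0.2,  8.8]), array([11.9,  1.3,  8.3])]
258 [array([11.8, -1.7, -0.9]), array([11.8, -0.2, -0.9]), array([12. ,  1.3, -1.4])]
264 [array([11.8, -1.6, -9.5]), array([11.9, -0.2, -9.9]), array([11.6,  1.3, -9. ])]
270 [array([ 11.8,  -1.5, -17.3]), array([ 11.7,  -0.1, -17.1]), array([ 11.6,   1.3, -16.8])]
276 [array([ 11.4,  -1.5, -23.9]), array([ 11.8,  -0.1, -24.8]), array([ 11.5,   1.2, -23.9])]
282 [array([ 11.7,  -1.4, -31.3]), array([ 11.7,  -0.1, -31.2]), array([ 11.2,   1.2, -30.2])]
288 [array([ 11. ,  -1.3, -36.1]), array([ 12.2,  -0.1, -38.7]), array([ 11.9,   1.2, -38.1])]
294 [array([ 11.7,  -1.3, -43.4]), array([ 11.7,  -0. , -43.5]), array([ 11.6,   1.2, -43.2])]
```

View pics/c5.png

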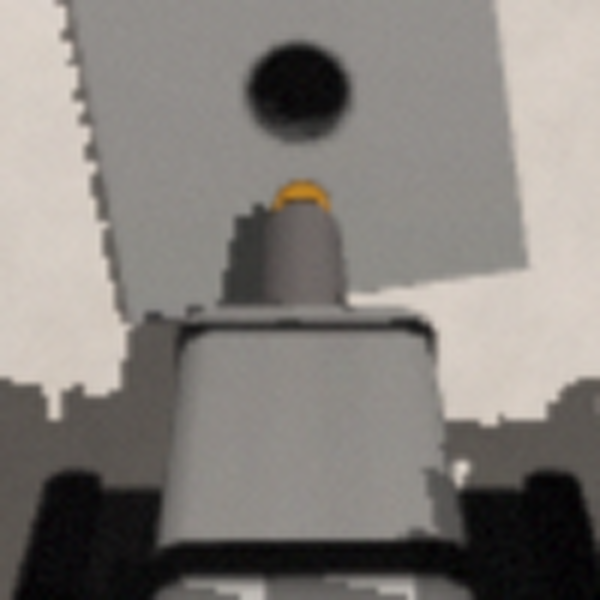

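The held probe's axis measures at tool (0.8, 0) mm and parallel to tool z. The eyelet comes out at about (474.5,-106,90.6), and the mark's implied height of 45.5 mm matches the given 45. I go to a hover 40 mm out along the face normal.

```bash
cat > tgt.py <<'E'
import numpy as np
from plan import *
YAW=18.5;T=np.radians(20);y=np.radians(YAW)
n=np.array([-np.sin(T)*np.cos(y),-np.sin(T)*np.sin(y),np.cos(T)])
E=np.array([474.5,-106.1,90.6])
q=tool(YAW+90,-n)
xf=R.from_quat(q).as_matrix()[:,0] # tool x = face y
yf=R.from_quat(q).as_matrix()[:,1]
TIP=np.array([0.8,0,83.])   # tip in tool frame
def tcp(h,E=E,TIP=TIP):   # tip at height h over eyelet along n
    return E+h*n-R.from_quat(q).apply(TIP)
E
python3 - <<'E'
from tgt import *
from plant import arm
from h import *
c=dict(np.load("pics/wrist5.npz"));Rt=R.from_quat(c["state_q"]);print([proj(c,c["state_p"]+Rt.apply(v)) for v in ([11.8,0,14],[11.8,0,10],[4,0,83],[4.5,0,69])])
s=arm.get_state();print(yf,xf,tcp(40))
rows,p,r=plan(s["ee_pos"],s["ee_rot"],tcp(40),q,8,0.0)
for x in rows: print(x)
E
```

```text
[array([[315.48020518, 248.75812897]]), array([[315.46116034, 251.11802798]]), array([[315.74246248, 228.87634904]]), array([[315.70261215, 233.60663995]])]
[0.89113274 0.29816884 0.34202014] [-3.17304656e-01  9.48323655e-01 -2.77555756e-17] [ 434.85931125 -120.20718276  206.18219236]
[0.0, 0.023, 0.006, 0.001, -0.04, 0.0, -0.02]
[0.0, 0.022, 0.007, 0.001, -0.05, 0.0, -0.01]
[0.0, 0.023, 0.007, 0.001, -0.04, 0.01, -0.02]
[0.0, 0.022, 0.007, 0.002, -0.05, -0.0, -0.01]
[0.0, 0.022, 0.008, 0.003, -0.04, 0.0, -0.02]
[0.0, 0.022, 0.007, 0.002, -0.04, 0.0, -0.02]
[0.0, 0.022, 0.008, 0.003, -0.05, 0.0, -0.01]
[0.0, 0.022, 0.008, 0.004, -0.04, 0.01, -0.02]
```

send_rows:
  steps:
    - [0,0.023,0.006,-0.002,-0.04,0,-0.02]
    - [0,0.022,0.007,-0.002,-0.05,0,-0.01]
    - [0,0.022,0.007,0,-0.04,0,-0.02]
    - [0,0.022,0.007,0.001,-0.05,0,-0.01]
    - [0,0.022,0.007,0.001,-0.04,0,-0.02]
    - [0,0.022,0.007,0.002,-0.04,0,-0.02]
    - [0,0.021,0.008,0.003,-0.04,0,-0.01]
    - [0,0.015,0.006,0.003,-0.03,0,-0.01]
    - [0,0,0,0,0,0,0]
    - [0,0,0,0,0,0,0]

```text
clock: 6.02
ee_pos: [422.4, -114.2, 200.1]
ee_rot: [0.581, 0.798, 0.134, 0.088]
wrist_force: [1.1, -0.2, -1.1]
grip_width: 21.8
```

Run:
```python
from tgt import *
from plant import arm
from h import *
s=arm.get_state();print(s["clock"],s["ee_pos"],s["wrist_force"],s["grip_width"],s["qd"].round(3));print(err(s,tcp(40),q))
for nm in ["wrist","side","scene"]:
    c=arm.capture(nm);cv2.imwrite(f"pics/{nm}6.png",c["color"][:,:,::-1]);np.savez(f"pics/{nm}6.npz",state_p=s["ee_pos"],state_q=s["ee_rot"],**c)
s=arm.get_state();print(err(s,tcp(40),q))
```

```text
6.0167 [ 422.35657336 -114.21152623  200.06157562] [ 1.07443212 -0.24062978 -1.1036974 ] 21.818555570576773 [ 0.01   0.009  0.053  0.006  0.005 -0.005]
(array([-9.46647046, 11.50600337, -2.77959074]), array([-0.02785183, -0.01181433, -0.01361279]))
(array([-7.38684089, 10.45639928, -2.21803198]), array([-0.02623303, -0.00934876, -0.01369498]))
```

View pics/wrist6.png

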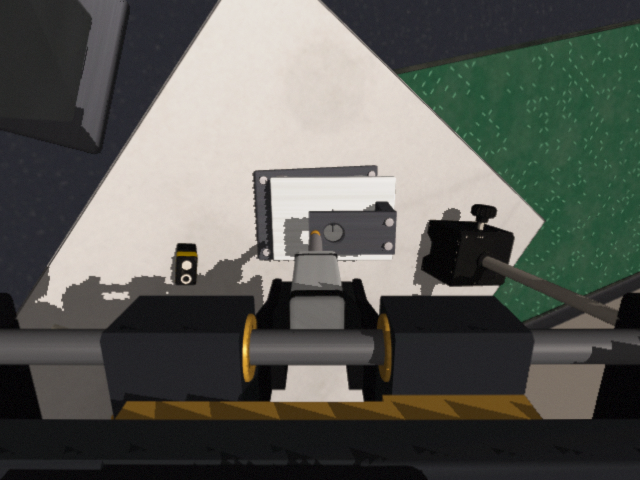

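View pics/side6.png

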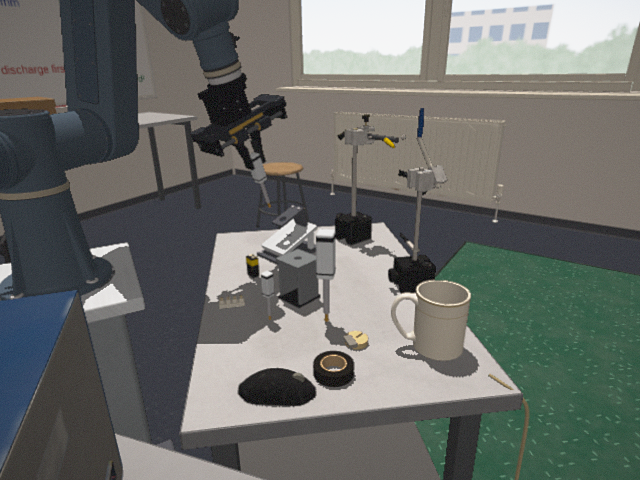

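View pics/scene6.png

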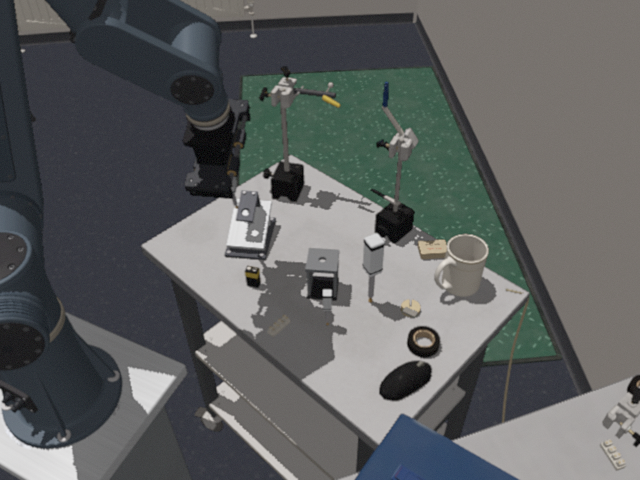

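The wrist view shows the tip at (316,233) and the guide hole at (333,232) just up-slope of it. I re-measure the eyelet and the plane from here.

Run:
```python
from tgt import *
from h import *
c=dict(np.load("pics/wrist6.npz"));W=cloud(c);n_,cc,R_,k=planefit(W,(250,170,400,262))
print(k,n_,np.degrees(np.arccos(n_[2])),np.degrees(np.arctan2(-n_[1],-n_[0])))
d=(W-cc)@n_;dd=d[205:255,305:395];print("plate",np.median(dd[abs(dd-48)<6]))
I=W[(abs(d-48)<2.5)];
a=c["color"][160:270,250:410,::-1];cv2.imwrite("pics/c6.png",cv2.resize(a,None,fx=5,fy=5,interpolation=cv2.INTER_CUBIC))
Rt=R.from_quat(c["state_q"])
print(proj(c,np.array([E,E-48*n,E-6*n])))
print("tip proj",[proj(c,c["state_p"]+Rt.apply(v)) for v in ([.8,0,83],[0.8,0,80])])
for u,v in ((333,232),): print(ray(c,[u,v],n_,cc+48*n_))
```

```text
5872 [-0.32540998 -0.10577468  0.93963826] 20.009104054177126 18.006778721530374
plate 48.023724658703415
[[334.03504398 233.32294606]
 [333.25324392 219.75274306]
 [333.92518607 231.4157587 ]]
tip proj [array([[315.71099443, 233.07012277]]), array([[315.70238312, 234.23153417]])]
[[ 473.29234195 -105.24791124   90.52513558]]
```

View pics/c6.png

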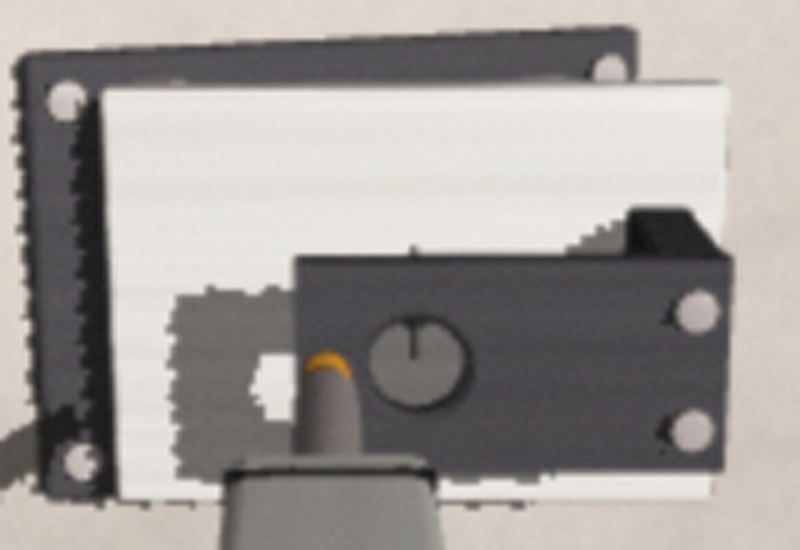

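```bash
python3 - <<'E'
from h import *
c=dict(np.load("pics/wrist6.npz"));W=cloud(c);n_,cc,R_,k=planefit(W,(250,170,400,262))
print(ray(c,[333.3,232.0],n_,cc+48*n_))
E
sed -i 's/^YAW=18.5/YAW=18.2/; s/^E=.*/E=np.array([473.7,-105.2,90.6])/; s/83\.\]/82.]/' tgt.py
python3 - <<'E'
from tgt import *
from plant import arm
s=arm.get_state();print(err(s,tcp(20),q))
rows,p,r=plan(s["ee_pos"],s["ee_rot"],tcp(20),q,2,0.0,(4,3))
for x in rows: print(x)
E
```

```text
[[ 473.51143584 -105.17627978   90.60907441]]
(array([-6.2942254 , 10.53891049, 18.63482746]), array([-0.02626812, -0.01107482, -0.0087516 ]))
[0.0, -0.0031, 0.0053, 0.0093, -0.013, -0.006, -0.004]
[0.0, -0.0032, 0.0051, 0.0094, -0.013, -0.005, -0.005]
```

send_rows:
  steps:
    - [0,-0.003,0.005,0.005,-0.013,-0.006,-0.004]
    - [0,-0.003,0.005,0.006,-0.013,-0.005,-0.005]
    - [0,0,0,0.006,0,0,0]
    - [0,0,0,0,0,0,0]
    - [0,0,0,0,0,0,0]
    - [0,0,0,0,0,0,0]

```text
clock: 6.67
ee_pos: [444.8, -122.4, 186.7]
ee_rot: [0.578, 0.797, 0.14, 0.105]
wrist_force: [-0.0, -0.1, -2.0]
grip_width: 21.6
```

Run:
```python
from tgt import *
from plant import arm
s=arm.get_state();print(s["clock"],s["qd"].round(3),s["wrist_force"],s["grip_width"]);print(err(s,tcp(20),q))
```

```text
6.6667 [ 0.     0.012 -0.004  0.002 -0.002  0.001] [-0.0462814  -0.0895401  -2.04494678] 21.59000750714435
(array([ 6.520872  , -2.0463696 , -0.55288571]), array([ 0.00291011,  0.00624845, -0.00070113]))
```

send_rows:
  steps:
    - [0,0.0065,-0.002,0,0.003,0.006,0]
    - [0,0,0,0,0,0,0]
    - [0,0,0,0,0,0,0]
    - [0,0,0,0,0,0,0]

```text
clock: 7.0
ee_pos: [440.4, -116.0, 186.0]
ee_rot: [0.578, 0.798, 0.141, 0.101]
wrist_force: [-0.4, 0.4, -1.1]
grip_width: 21.6
```

```bash
cat > look.py <<'E'
import sys
from tgt import *
from plant import arm
from h import *
k=sys.argv[1];hh=float(sys.argv[2]);cams=sys.argv[3].split(",") if len(sys.argv)>3 else ["wrist"]
s=arm.get_state();print(round(s["clock"],2),s["qd"].round(3),s["wrist_force"].round(2),"axial",round(float(s["wrist_force"]@n),2),s["grip_width"].round(2));e=err(s,tcp(hh),q);print(e[0].round(2),e[1].round(4))
for nm in cams:
    if nm=="none":break
    c=arm.capture(nm);cv2.imwrite(f"pics/{nm}{k}.png",c["color"][:,:,::-1]);np.savez(f"pics/{nm}{k}.npz",state_p=s["ee_pos"],state_q=s["ee_rot"],**c)
    if nm=="wrist":
        a=c["color"][190:310,235:395,::-1];cv2.imwrite(f"pics/cw{k}.png",cv2.resize(a,None,fx=5,fy=5,interpolation=cv2.INTER_CUBIC))
s=arm.get_state();e=err(s,tcp(hh),q);print(e[0].round(2),e[1].round(4))
E
python3 look.py 7 20
```

```text
Traceback (most recent call last):
  File "look.py", line 6, in <module>
    s=arm.get_state();print(round(s["clock"],2),s["qd"].round(3),s["wrist_force"].round(2),"axial",round(float(s["wrist_force"]@n),2),s["grip_width"].round(2));e=err(s,tcp(hh),q);print(e[0].round(2),e[1].round(4))
                                                                                                                                      ^^^^^^^^^^^^^^^^^^^^^
AttributeError: 'float' object has no attribute 'round'
```

```bash
sed -i 's/,s\["grip_width"\].round(2))/,round(float(s["grip_width"]),2))/' look.py; python3 look.py 7 20
```

```text
7.0 [ 0.    -0.006 -0.003  0.001 -0.005  0.003] [-0.4   0.4  -1.12] axial -0.96 21.62
[-0.97  0.3  -0.41] [-0.0006 -0.0007 -0.0004]
[-0.81  0.21 -0.37] [-0.0005 -0.0003 -0.0004]
```

View pics/cw7.png

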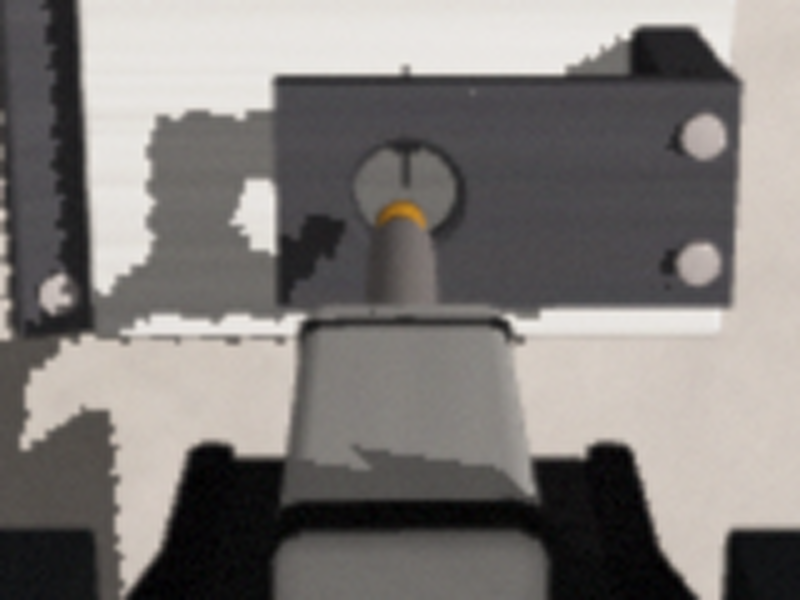

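The crop shows the tip (402,210) at the near edge of the hole (centre about 408,193), which is as expected from this perspective at 20 mm. I refine E from this view.

Run:
```python
from tgt import *
from h import *
c=dict(np.load("pics/wrist7.npz"));W=cloud(c);n_,cc,R_,k=planefit(W,(235,170,395,262))
print(k,n_,np.degrees(np.arccos(n_[2])),np.degrees(np.arctan2(-n_[1],-n_[0])))
d=(W-cc)@n_;dd=d[200:255,290:385];off=np.median(dd[abs(dd-48)<6]);print(off)
# rim: fit ellipse by projecting candidate circle: least squares on rim points (manual from crop)
P=np.array([[352,186],[465,195],[408,138],[371,152],[445,152]])
uv=(P+.5)/5-.5+[235,190]
X=ray(c,uv,n_,cc+48*n_)
a=np.stack([(X-E)@yf,(X-E)@xf],1);print(a.round(2))
from scipy.optimize import least_squares
r=least_squares(lambda t:np.hypot(*(a-t).T)-8,[0,0]);print("offset upslope,across",r.x,r.fun.round(2))
print("dist E to plate plane",(E-cc)@n_-48)
Rt=R.from_quat(c["state_q"]);pt=c["state_p"]
print(proj(c,pt+Rt.apply([.8,0,82])),proj(c,pt+Rt.apply([.8,-4.5,60])),proj(c,pt+Rt.apply([.8,4.5,60])))
cv=c["color"]; g=cv2.cvtColor(cv,cv2.COLOR_RGB2GRAY);print(g[240,300:330]);print(g[246,300:330])
# stem and handle from depth in tool frame
T=(W-pt)@Rt.as_matrix();m=(abs(T[...,1])<12)&(T[...,0]>0)&(T[...,0]<7)&(T[...,2]>20)&(T[...,2]<68);m[:,:300]=0;m[:,335:]=0
S=T[m];print(len(S),S.mean(0));
for z0 in (25,40,55):
    s_=S[abs(S[:,2]-z0)<8];print(z0,len(s_),"x max med",np.percentile(s_[:,0],80) if len(s_) else None, s_[:,1].min() if len(s_) else 0,s_[:,1].max() if len(s_) else 0)
```

```text
6544 [-0.32502713 -0.106842    0.93965001] 20.007136184116536 18.19658221134007
47.98757669547147
[[-8.64  0.77]
 [ 8.68 -0.67]
 [-0.05  8.32]
 [-5.69  6.13]
 [ 5.59  6.12]]
offset upslope,across [0.01341537 0.35727497] [ 0.66  0.73 -0.04  0.11  0.02]
dist E to plate plane -0.07667171203241452
[[315.75614644 233.50352508]] [[308.90640568 242.69143828]] [[322.47295487 242.68261606]]
[ 35  39  66  76  75  75  74  72  66  60  56  61  66  75  88  94 100 109
 115 118 118 106  82  73  74  74  75  73  73  74]
[ 72  71  71  71  71  73  74  71  62  59  59  61  69  78  88  98 103 109
 114 117 119 117  89  77  76  74  75  72  73  73]
217 [ 4.28328006 -0.60670669 49.21800977]
25 6 x max med 5.235713420904876 -1.5286817360013547 1.4336451109231492
40 99 x max med 5.04386835574816 -4.813829221117771 4.003688578174026
55 97 x max med 5.093285003844108 -5.1493583759071155 3.549316877575655
```

Everything agrees: the tilt is 20.0°, the yaw 18.2° and the eyelet is within 0.4 mm. I update the small offsets and go down in stages with checks.

```bash
sed -i 's/^TIP=.*/TIP=np.array([0.6,-0.4,82.])/; s/^E=.*/E=np.array([473.6,-104.9,90.6])/' tgt.py; python3 look.py 8 6 none
```

```text
7.05 [-0.001  0.002 -0.006  0.    -0.001 -0.001] [ 0.24  0.58 -1.27] axial -1.33 21.87
[-0.3   0.61 13.63] [-0.0005 -0.0003 -0.0004]
[-0.3   0.61 13.63] [-0.0005 -0.0003 -0.0004]
```

send_rows:
  steps:
    - [0,-0.0003,0.0006,0.005,0,0,0]
    - [0,0,0,0.005,0,0,0]
    - [0,0,0,0.003,0,0,0]
    - [0,0,0,0,0,0,0]
    - [0,0,0,0,0,0,0]

```text
clock: 7.47
ee_pos: [446.1, -114.9, 173.0]
ee_rot: [0.578, 0.798, 0.14, 0.102]
wrist_force: [0.1, 0.0, -1.6]
grip_width: 21.5
```

```bash
python3 look.py 9 6 wrist
```

```text
7.47 [ 0.006  0.015  0.002  0.002 -0.007 -0.002] [ 0.09  0.03 -1.6 ] axial -1.54 21.54
[ 0.36 -0.31 -0.56] [ 0.      0.0007 -0.0003]
[ 0.32 -0.28 -0.53] [ 0.      0.0006 -0.0003]
```

View pics/cw9.png

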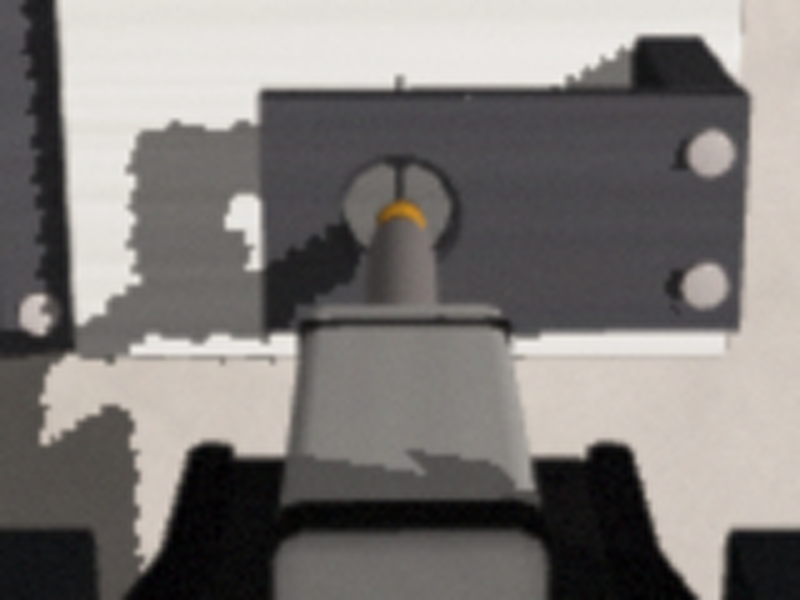

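The tip (402,208) is centred in the hole (401,215) and in line with the cross arm (400). I pass it through the hole.

send_rows:
  steps:
    - [0,0.0003,-0.0002,0.005,0,0,0]
    - [0,0,0,0.005,0,0,0]
    - [0,0,0,0.004,0,0,0]
    - [0,0,0,0,0,0,0]
    - [0,0,0,0,0,0,0]

```text
clock: 7.93
ee_pos: [451.0, -113.2, 158.3]
ee_rot: [0.578, 0.798, 0.14, 0.102]
wrist_force: [-0.1, -0.1, -1.7]
grip_width: 22.1
```

```bash
python3 look.py 10 -25 wrist
```

```text
7.93 [ 0.003  0.016  0.003  0.002 -0.007 -0.003] [-0.15 -0.13 -1.67] axial -1.51 22.07
[ 0.27 -0.11 14.87] [-0.      0.0008 -0.0004]
[ 0.26 -0.07 14.91] [-0.      0.0008 -0.0005]
```

View pics/cw10.png

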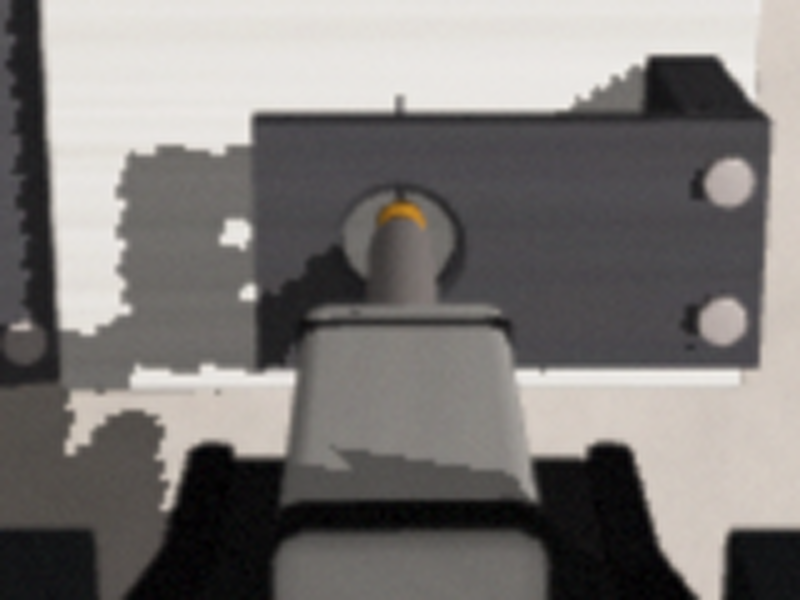

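The tip is inside the hole with the stem centred (403 against 403), and no contact force. I continue.

send_rows:
  steps:
    - [0,0.0002,0,0.005,0,0,0]
    - [0,0,0,0.005,0,0,0]
    - [0,0,0,0.004,0,0,0]
    - [0,0,0,0,0,0,0]
    - [0,0,0,0,0,0,0]

```text
clock: 8.4
ee_pos: [456.1, -111.6, 143.9]
ee_rot: [0.578, 0.798, 0.14, 0.102]
wrist_force: [0.3, -0.7, -2.4]
grip_width: 21.8
```

```bash
python3 look.py 11 -40 wrist,side,scene
```

```text
8.4 [ 0.002  0.012  0.002  0.006 -0.006 -0.003] [ 0.26 -0.65 -2.42] axial -2.29 21.78
[ 0.35 -0.27 14.52] [ 0.0003  0.0015 -0.0005]
[ 0.52 -0.4  14.84] [ 0.0006  0.002  -0.0003]
```

Run:
```python
import cv2,numpy as np
a=cv2.imread("pics/side11.png")[130:270,200:350];b=cv2.imread("pics/scene11.png")[160:270,200:320]
cv2.imwrite("pics/c11.png",np.hstack([cv2.resize(a,(400,373),interpolation=2),cv2.resize(b,(400,373),interpolation=2)]))
```

```text
(no output)
```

View pics/c11.png

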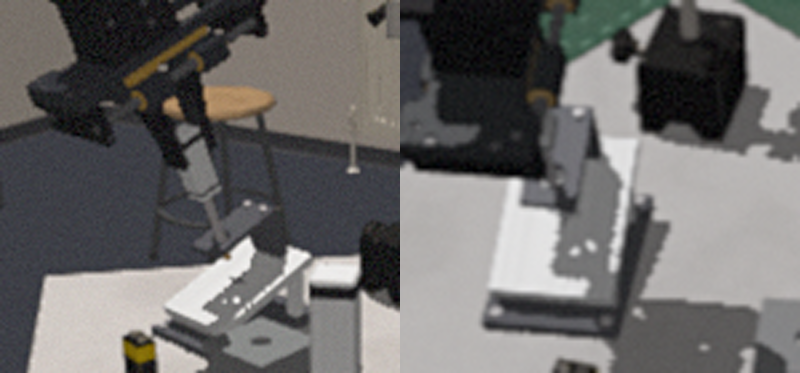

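View pics/cw11.png

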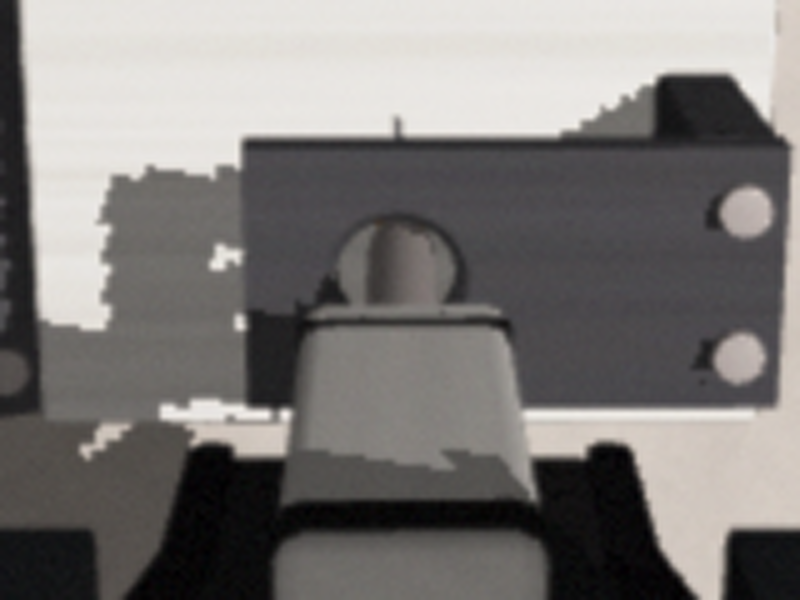

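The side view shows the brass tip emerging below the bracket plate, above the face. I approach to about 4 mm before contact.

send_rows:
  steps:
    - [0,0.0004,-0.0003,0.005,0,0.001,0]
    - [0,0,0,0.005,0,0,0]
    - [0,0,0,0.005,0,0,0]
    - [0,0,0,0.001,0,0,0]
    - [0,0,0,0,0,0,0]
    - [0,0,0,0,0,0,0]

```text
clock: 9.05
ee_pos: [461.8, -109.9, 127.7]
ee_rot: [0.578, 0.797, 0.141, 0.103]
wrist_force: [0.3, -0.3, -1.0]
grip_width: 21.9
```

```bash
python3 look.py 12 -48 wrist,side
python3 - <<'E'
import cv2,numpy as np
a=cv2.imread("pics/side12.png")[185:255,235:325]
cv2.imwrite("pics/c12.png",cv2.resize(a,None,fx=8,fy=8,interpolation=2))
E
```

```text
9.05 [ 0.003  0.009  0.     0.002 -0.002 -0.   ] [ 0.34 -0.3  -0.98] axial -1.0 21.95
[ 0.49 -0.28  5.27] [ 0.001   0.0018 -0.0003]
[ 0.58 -0.35  5.47] [ 0.0012  0.0021 -0.0003]
```

View pics/c12.png

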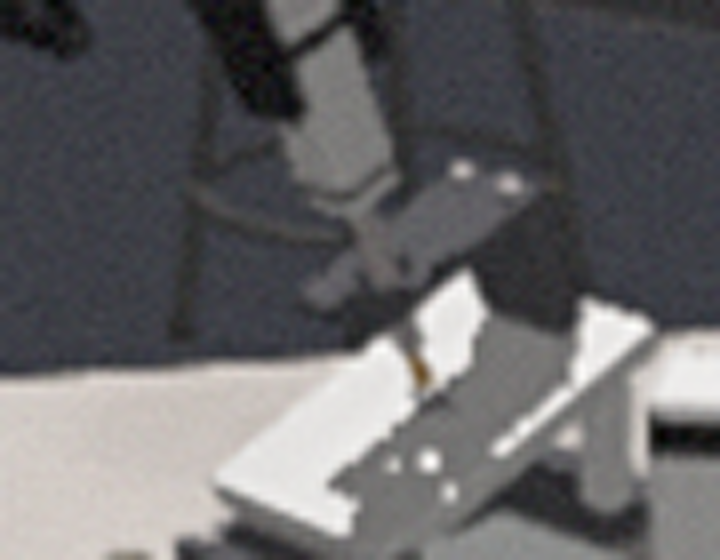

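View pics/cw12.png

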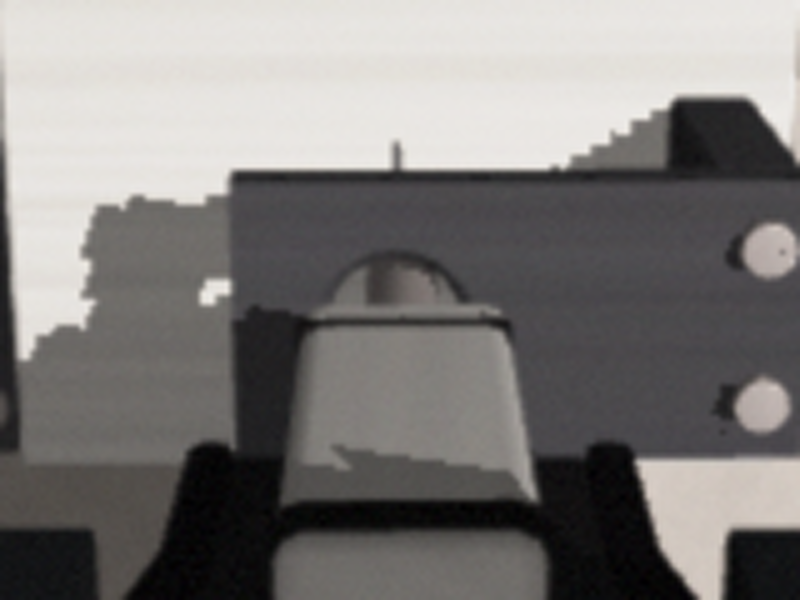

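The side crop shows the brass tip at about (420,375), a few millimetres above the face near the hole's shadow line. The stem is centred in the hole in the wrist view. I take an averaged force baseline and cross-check the plate edges against E.

```bash
cat > avg.py <<'E'
import sys
from tgt import *
from plant import arm
k=int(sys.argv[1]);F=[];Ee=[];A=[]
for i in range(k):
    arm.capture("side");s=arm.get_state();F.append(s["wrist_force"]);e=err(s,tcp(-48),q);Ee.append(e[0]);A.append(e[1])
F=np.array(F);ax=F@n;print("clock",round(s["clock"],2),"axial",ax.mean().round(2),"+-",(ax.std()/k**.5).round(2),"across",(F@xf).mean().round(2),"slope",(F@yf).mean().round(2),"err to h-48",np.mean(Ee,0).round(2),Ee[-1].round(2),np.mean(A,0).round(4),round(float(s["grip_width"]),2))
E
python3 avg.py 12
python3 - <<'E'
from tgt import *
from h import *
c=dict(np.load("pics/wrist12.npz"));W=cloud(c);n_,cc,R_,k=planefit(W,(235,190,395,300))
print(k,n_,np.degrees(np.arccos(n_[2])),np.degrees(np.arctan2(-n_[1],-n_[0])),"E off plane",(E-cc)@n_-48)
px=lambda a:(np.array(a)+.5)/5-.5+[235,190]
X=ray(c,px([[232,200],[233,300],[232,420],[300,172],[500,174],[600,175]]),n_,cc+48*n_)
print("left edge x+20",((X[:3]-E)@yf+20).round(2),"top edge y-18",((X[3:]-E)@xf-18).round(2))
X=ray(c,px([[397,150],[397,165]]),n_,cc);print("cross arm x",((X-E)@yf).round(2))
p=c["state_p"];Rt=R.from_quat(c["state_q"]);T=(W-p)@Rt.as_matrix()
S=T[255:282,300:330].reshape(-1,3);print("handle front x",np.nanmedian(S[:,0]))
E
```

```text
clock 9.75 axial -1.44 +- 0.1 across 0.09 slope -0.37 err to h-48 [ 0.71 -0.44  5.65] [ 0.66 -0.4   5.59] [ 0.0015  0.0026 -0.0002] 21.54
7456 [-0.32535609 -0.10697461  0.93952107] 20.028717963667955 18.20047295176759 E off plane -0.08988395505402025
left edge x+20 [-0.07 -0.29 -0.85] top edge y-18 [-0.09 -0.36 -0.5 ]
cross arm x [-0.5 -0.5]
handle front x 11.633567869034188
```

The plate edges and cross arm agree with E to about 0.5 mm. The axial baseline is -1.44 N. I advance to near contact.

send_rows:
  steps:
    - [0,0.0005,-0.0006,0.001,0.0015,0.0025,0]
    - [0,0,0,0.0015,0,0,0]
    - [0,0,0,0.0015,0,0,0]
    - [0,0,0,0.0015,0,0,0]
    - [0,0,0,0,0,0,0]

```text
clock: 10.17
ee_pos: [463.2, -109.3, 122.3]
ee_rot: [0.578, 0.798, 0.141, 0.102]
wrist_force: [-0.1, -0.4, -0.0]
grip_width: 21.9
```

```bash
python3 avg.py 12
```

```text
clock 10.77 axial -0.1 +- 0.17 across -0.19 slope -0.39 err to h-48 [ 0.33  0.1  -0.1 ] [ 0.32  0.1  -0.07] [ 0.0002  0.0004 -0.0001] 21.68
```

Contact: axial +1.34 N over the baseline, so the plunger is in about 1.3 mm. I advance about 2.6 mm more.

send_rows:
  steps:
    - [0,0,0,0.001,0,0,0]
    - [0,0,0,0.001,0,0,0]
    - [0,0,0,0.0005,0,0,0]
    - [0,0,0,0,0,0,0]

```text
clock: 11.1
ee_pos: [464.0, -109.0, 120.1]
ee_rot: [0.578, 0.798, 0.141, 0.102]
wrist_force: [-1.3, -0.5, 0.4]
grip_width: 22.1
```

```bash
python3 avg.py 16; python3 look.py 13 -52 wrist,side
python3 - <<'E'
import cv2,numpy as np
a=cv2.imread("pics/side13.png")[185:255,235:325]
cv2.imwrite("pics/c13.png",cv2.resize(a,None,fx=8,fy=8,interpolation=2))
E
```

```text
clock 11.9 axial 0.57 +- 0.09 across 0.1 slope -0.67 err to h-48 [ 0.33  0.1  -2.59] [ 0.33  0.09 -2.58] [0.0003 0.0006 0.    ] 21.39
11.9 [-0.001  0.001 -0.001  0.     0.002  0.001] [-0.62  0.07  0.19] axial 0.37 21.39
[0.33 0.09 1.42] [0.0003 0.0006 0.    ]
[0.34 0.1  1.41] [ 0.0003  0.0006 -0.    ]
```

View pics/c13.png

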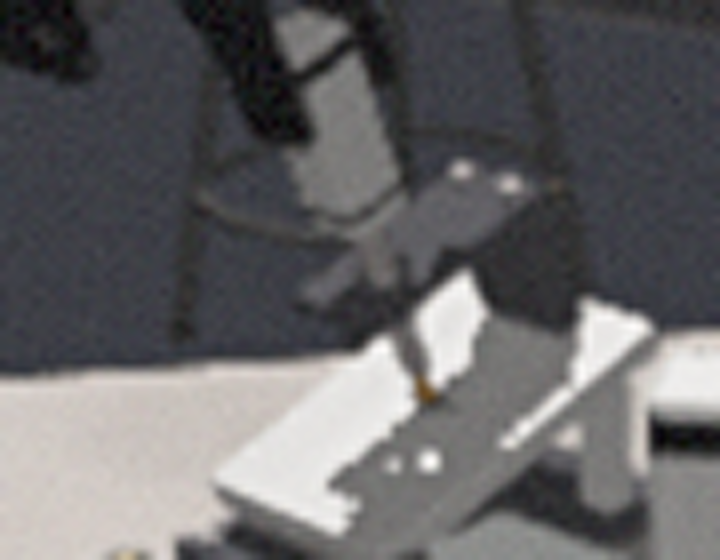

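View pics/cw13.png

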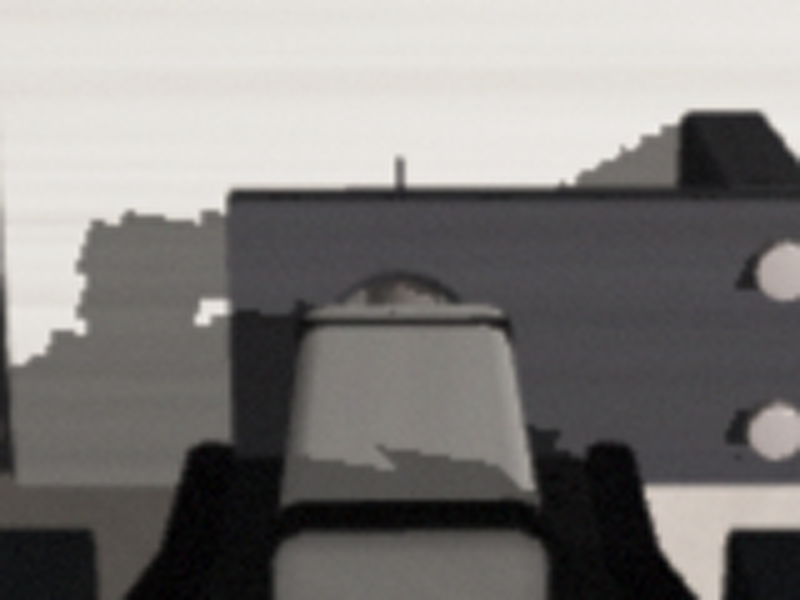

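Axial is now +2.0 N over the baseline, and the combined fit puts the plunger at about 3.4 mm. The side view shows the brass half hidden and touching the face, and the handle has not slipped in the jaws. I nudge 0.6 mm more.

send_rows:
  steps:
    - [0,0,0,0.0006,0,0,0]
    - [0,0,0,0,0,0,0]

```text
clock: 12.17
ee_pos: [464.1, -109.0, 119.6]
ee_rot: [0.577, 0.798, 0.141, 0.102]
wrist_force: [-1.4, -0.1, 0.4]
grip_width: 21.8
```

```bash
python3 avg.py 30
```

```text
clock 13.67 axial 0.88 +- 0.09 across 0.06 slope -0.84 err to h-48 [ 0.34  0.1  -3.15] [ 0.38  0.08 -3.14] [0.0003 0.0007 0.0001] 21.85
```

The force is 2.32 N over the baseline, so about 3.8 mm, which is halfway. As a final check I project the mark into the side view and confirm the other things are undisturbed.

Run:
```python
from tgt import *
from h import *
from plant import arm
c=arm.capture("side");cv2.imwrite("pics/side14.png",c["color"][:,:,::-1])
M=E-48*n
print("mark",proj(c,M),"mark+2n",proj(c,M+2*n),"+-4 upslope",proj(c,M+4*yf),proj(c,M-4*yf),"E",proj(c,E))
a=c["color"][185:255,235:325,::-1];cv2.imwrite("pics/c14.png",cv2.resize(a,None,fx=8,fy=8,interpolation=2))
c0=dict(np.load("pics/side0.npz"));d=np.abs(c["color"].astype(int)-c0["color"]).max(2)
c=arm.capture("scene");cv2.imwrite("pics/scene14.png",c["color"][:,:,::-1])
s=arm.get_state();print(s["clock"],s["wrist_force"],s["grip_width"])
```

```text
mark [[288.39425729 234.42196276]] mark+2n [[288.14292966 233.7607317 ]] +-4 upslope [[289.56360081 233.44902058]] [[287.22068413 235.39839955]] E [[282.20068385 218.12998697]]
13.7667 [-0.96912184  0.12265094  0.87900288] 21.61387215251496
```

View pics/c14.png

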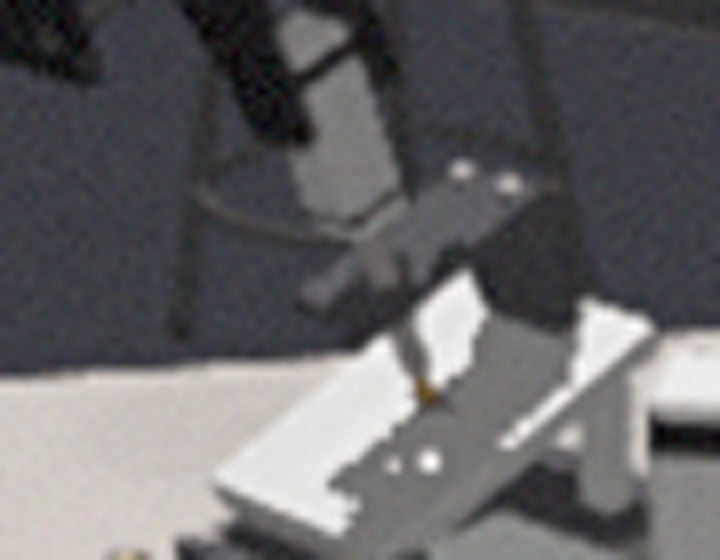

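View pics/scene14.png

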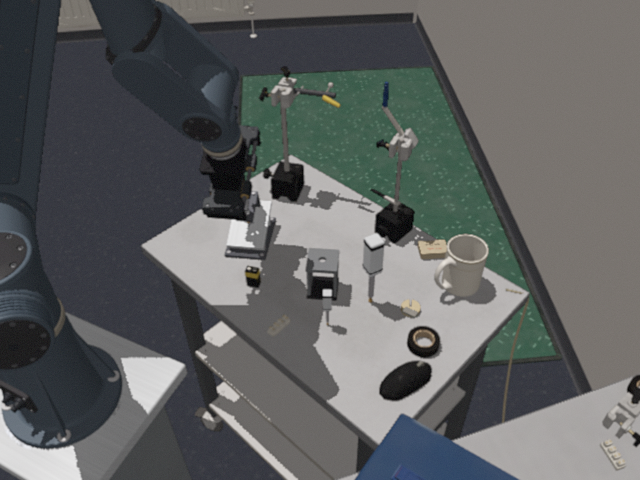

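The side view shows the tip touching at about (288.4,234), where the mark projects to (288.4,234.4). The scene shows the rest empty and the other things where they were. I hand the job in.

```bash
python3 -c "
from plant import arm
print(arm.hand_in());print(arm.get_state()['clock'])"
```

```text
the job is handed in; nothing more can be done
None
the job is handed in; nothing more can be done
```

I took the middle-sized probe out of the rest and passed its stem through the guide hole without any noticeable contact. The job was handed in at 13.8 s with the tip pressed on the cross and the probe still in the gripper.

- **Press:** the axial force is 2.3 ± 0.14 N above the free baseline, so the spring tip is in about 3.8 mm, close to half of its 8 mm. One earlier reading gave 3.0 mm where the move should have given 3.9. I judged it to be about 3.4 mm and nudged 0.6 mm further.
- **Position:** in the side view the tip touches at pixel (288.4, 234), and the mark projects to (288.4, 234.4). The measured offset from the point over the mark is 0.4 mm or less, and the bracket edges and cross arm agreed with it to about 0.5 mm, with one edge reading 0.85 mm off.
- **Squareness:** the tool is within 0.001 rad of the fitted face normal (20.0° tilt, 18.2° yaw).
- **Grip and surroundings:** the jaws read about 21.6 mm on the 22 mm handle, and the handle did not shift in them. The last scene picture shows the rest empty and the other things where they were.
- **Disagreement:** about 0.5 N more force along the slope appeared under load, probably tip friction; I left it.

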